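# Tidy the watchmaker's bench: screwdrivers to the tray, tins to the dish

### The arm

A 6-joint arm with a two-finger parallel gripper is mounted at the origin on the work surface. World frame = base frame: x ahead of the robot, y to its left, z up, the work surface at z = 0. Lengths are in m, angles in rad, forces in N, time in s.
With the tool pointing down it reaches from about 0.425 to 0.95 m from the base axis. Payload 3.5 kg.
Tool frame: the origin (TCP) lies midway between the tips of the shut fingers; the grasp point (between the pads) lies 19 mm behind it; z points along the fingers, y is the line along which they close (so a half turn about z gives the same grasp; the last joint's range is limited). The gripper opens to 85 mm and grips with 20 to 120 N. Pads are 22 mm wide; open, the fingers measure 114 mm over their backs; the gripper's body (76 mm by 85 mm) begins 54 mm behind the grasp point. The pads swing forward as they close: fully open they stand 13 mm farther back than shut.
Start: joints at [1.113, 0.286, 1.577, -0, 1.279, -0.15], TCP at [0.204, 0.643, 0.231] pointing down, gripper open.
Joint ranges: [-2.77, 2.77], [-0.9, 2.22], [0.21, 2.48], [-1.53, 4.67], [0.24, 2.81], [-2.84, 2.84]. Speed limits (rad/s): [2.79, 2.79, 3.14, 3.14, 3.14, 3.14].

### API

Orientations are given as a unit quaternion [x, y, z, w].
In Python, from plant import ctrl gives the robot as it stands.
- The arm moves only by the tool move_arm, never from a script. Its argument "plan" is a list of rows, each an object of numbers: "x", "y", "z": the shift along the tool's x, y, z in m; "yaw": the turn about the tool's z in rad; "fingers": the closure, from 0 (fully open) to 1 (shut). In form: [{"x": .., "y": .., "z": .., "yaw": .., "fingers": ..}, ...]. A call has 1 to 5 rows; each row is the pose to reach, as a shift and turn from the pose commanded when the call began, along the tool's axes at that moment; what a row does not reach only later rows make up. A row lasts 1/10 s, in which the tool goes at most 50 mm and 8.59 degrees, less where a joint would pass 70% of its speed; a pose out of reach is approached as far as the arm can. A call with a gripper value outside its range is refused whole. The fingers move at their own pace and stop on an object; "force" is the grip in N (left out, the last holds). Time passes only in rows, so rows that repeat a pose let the fingers close. It gives the time, the measured TCP pose, the force, the opening and the grip force at its end, in the units of the state.
- ctrl.get_state(): the state, without advancing time (a new reading comes with each control period).
- ctrl.read_camera(name): name is "side" or "top"; returns the picture (420x560x3 uint8, red, green, blue); there is no depth.
- ctrl.camera_model(name): a dict with "intrinsics" (3x3 intrinsics, pixels), "distortion" ([k1, k2, p1, p2, k3] as OpenCV has them; the pictures are not rectified), "cam_to_world" (4x4, takes a point from camera to world coordinates). Camera axes: x right, y up, looking along -z (the intrinsics and any distortion apply to the point x, -y, -z); pixel columns grow to the right and rows downward; lengths in m; the calibration is good to about 2 mm. A picture is of the moment at which its call begins. camera_model takes no time and is no camera call.
- ctrl.sign_off(): hands the job in; it is judged then, once.
The state is a dict: "time": time; "qpos": joint angles; "dq": joint speeds; "joint_efforts": joint torques, N m; "eef_pos": TCP position; "tcp_rot": TCP orientation; "contact_force": force on the tool from outside, world axes, zero at the start; "wrist_torque": the same for the moment, N m; "opening": opening from 0.0 (shut) to 1.0 (fully open); "finger_force": force on a finger pad.
Only numpy, scipy, OpenCV 4.12 (cv2) and the standard library are available. Lean on these libraries where they do the work, as an engineer would, in place of code of your own. Each camera call takes 0.05 s, during which the arm holds its last target. There are 200 camera calls.

### The job

Sort the watchmaker's bench: put both screwdrivers into the rectangular tray and both round tins into the round dish, each lying flat on the padded floor, the tins lid up and side by side, not stacked. The padded floors are set at an unknown depth, so hold each thing level, lower it gently until you feel it rest on the pad and only then let go: do not drop it, tip it in or press it down hard. Leave everything else on the bench where it is.

Things in the scene. Friction and masses are not known exactly. Their poses are not given: they have to be found in the camera images.
- tray: rectangular wooden tray, open on top, fixed to the bench. Outside 210 (its x) x 180 (its y) x 62 mm high, walls 6 mm. Origin: centre of its underside. Inside is a grey padded floor, 197 x 167 mm, level, soft (gives a few mm), whose height differs from day to day: its face lies between 11 and 41 mm above the bench (not reported)
- dish: round wooden dish, open on top, fixed to the bench. Outside diameter 208 mm, 62 mm high, wall 4 mm. Origin: centre of its underside, on the bench. Inside is a round grey padded floor of 195 mm diameter, level, soft (gives a few mm), whose upper face lies between 11 and 41 mm above the bench (not reported, independent of the tray's)
- rest: light wooden sloped tool rest, fixed. Origin: centre of its footprint, on the bench. Its board, 145 mm long, 210 mm wide (its y), rises at 20 degrees towards its +x; the face's lower edge is at x = -70 mm, 20 mm above the bench, with an 8 mm lip; its upper edge is 70 mm above the bench. driver_a (at its y = +50 mm) and tin_a (at its y = -50 mm) lie on it against the lip
- driver_a: steel screwdriver, 150 mm long, about 80 g: eight-sided barrel 90 mm long, 18 mm across flats, dark cap 14 mm long at its -x end, thin 6 mm blade at its +x end. Origin: underside of the barrel, midway along the barrel (60 mm from the cap's end, 90 mm from the tip); x runs to the tip, z out of the surface it lies on. Starts on the sloped rest, tilted 20 degrees with it, tip up the slope
- driver_b: steel screwdriver, 150 mm long, about 80 g: eight-sided barrel 90 mm long, 18 mm across flats, dark cap 14 mm long at its -x end, thin 6 mm blade at its +x end. Origin: underside of the barrel, midway along the barrel (60 mm from the cap's end, 90 mm from the tip); x runs to the tip, z out of the surface it lies on. Starts flat on the bench
- tin_a: round flat tin, steel base and black lid (lid up, does not come off), diameter 60 mm, height 26 mm, about 100 g. Origin: centre of its underside; z points out of the lid. Starts on the sloped rest, tilted 20 degrees with it
- tin_b: round flat tin, steel base and black lid (lid up, does not come off), diameter 60 mm, height 26 mm, about 100 g. Origin: centre of its underside; z points out of the lid. Starts flat on the bench
- loupe: black eyeglass loupe standing on the bench, 42 mm in diameter, 36 mm high; bystander. Origin: centre of its underside
- tweezers: steel tweezers lying on the bench, 132 mm long (along x), 8 mm high; bystander. Origin: on the underside near mid-length
- watch_head: steel watch head without strap, 58 x 46 x 11 mm, lying on the bench; bystander. Origin: centre of its underside
- oil_jar: small amber jar with black cap, 44 mm in diameter, 55 mm high; bystander. Origin: centre of its underside
- brush: small wooden brush lying on the bench, 150 mm long (along x); bystander. Origin: on its underside near the middle

How it is judged:
At the end, for the whole second after the job is handed in: Both screwdrivers rest in the tray, their long axis level within 7 degrees, and both tins rest in the dish, lid up within 7 degrees and their centres within 75 mm of the dish's centre; each of the four touches its own container, is below the rim and at rest (under 0.03 m/s) (x of driver_a in the frame of tray between -0.1 and 0.1 m and y of driver_a in the frame of tray between -0.085 and 0.085 m and z of each of driver_a, driver_b in the frame of tray below 0.062 m and contact force between each of driver_a, driver_b and tray above 0.05 N and angle between driver_a's own x axis and vertical between 1.45 and 1.69 rad and linear speed of each of driver_a, driver_b, tin_a, tin_b below 0.03 m/s and x of driver_b in the frame of tray between -0.1 and 0.1 m and y of driver_b in the frame of tray between -0.085 and 0.085 m and angle between driver_b's own x axis and vertical between 1.45 and 1.69 rad and horizontal distance between each of tin_a, tin_b and dish below 0.075 m and z of each of tin_a, tin_b in the frame of dish below 0.06 m and contact force between each of tin_a, tin_b and dish above 0.05 N and angle between each of tin_a, tin_b's own z axis and vertical below 0.12 rad).
It fails at once if a screwdriver or tin dropped or tipped in: faster than 0.35 m/s, or a tin turning faster than 8 rad/s, while the fingers do not touch it ((contact force between driver_a and the fingers below 0.05 N and linear speed of driver_a above 0.35 m/s) or (contact force between driver_b and the fingers below 0.05 N and linear speed of driver_b above 0.35 m/s) or (contact force between tin_a and the fingers below 0.05 N and (linear speed of tin_a above 0.35 m/s or angular speed of tin_a above 8 rad/s)) or (contact force between tin_b and the fingers below 0.05 N and (linear speed of tin_b above 0.35 m/s or angular speed of tin_b above 8 rad/s))).
It fails at once if a screwdriver or tin pressed on its tray or dish with more than 40 N (contact force between any of driver_a, driver_b and tray above 40 N or contact force between any of tin_a, tin_b and dish above 40 N).
It fails at once if loupe, tweezers, watch head, jar or brush moved more than 30 mm (distance of any of loupe, tweezers, watch_head, oil_jar, brush from where it was at the start of the episode above 0.03 m).
It also fails if it takes over 72 s, if anything falls off the work surface, if the arm or the gripper's body presses on something with over 40 N, if the wrist force passes 120 N, or if a joint passes its speed limit or range.

## Working session

There is one attempt and no reset: what is moved stays moved. The work goes in short steps, Python scripts to look and compute and a tool call to move; the robot and the scene stay as the last step left them, time stands still between calls to the robot, and variables do not carry over. Pictures are saved under pics/ and viewed, at most 10 in all, crops included, and the job is handed in when it is done.

Besides the shell and the picture viewer there is one more tool, called after "Request:" as name(argument=value, ...) on one line, values as JSON. move_arm: Moves the arm, as the interface text tells. Its arguments: {"type":"object","properties":{"plan":{"type":"array"},"force":{"type":"number"}},"required":["plan"]}

```bash
mkdir -p pics; ls; python3 - <<'E'
from plant import ctrl
import cv2
for n in("top","side"):
    im=ctrl.read_camera(n); cv2.imwrite(f"pics/{n}0.png",cv2.resize(im[:,:,::-1],(800,600),interpolation=cv2.INTER_CUBIC))
    m=ctrl.camera_model(n); print(n,m)
s=ctrl.get_state();print(s)
E
```

```text
pics
top {'intrinsics': array([[495.83522676,   0.        , 284.5723835 ],
       [  0.        , 495.83522676, 205.49050126],
       [  0.        ,   0.        ,   1.        ]]), 'distortion': array([0.02738952, 0.        , 0.        , 0.        , 0.        ]), 'cam_to_world': array([[ 8.11155970e-03,  9.83408420e-01, -1.81223848e-01,
         3.87304844e-01],
       [-9.99730104e-01,  1.19208074e-02,  1.99402669e-02,
        -2.17991691e-04],
       [ 2.17697610e-02,  1.81013190e-01,  9.83239697e-01,
         1.07105560e+00],
       [ 0.00000000e+00,  0.00000000e+00,  0.00000000e+00,
         1.00000000e+00]])}
side {'intrinsics': array([[379.00798242,   0.        , 279.58313296],
       [  0.        , 379.00798242, 206.57943092],
       [  0.        ,   0.        ,   1.        ]]), 'distortion': array([-0.00144959,  0.        ,  0.        ,  0.        ,  0.        ]), 'cam_to_world': array([[-0.96273071,  0.12370504, -0.24051328,  0.3900608 ],
       [-0.2700609 , -0.48808492,  0.82996399,  0.6851855 ],
       [-0.01472018,  0.86398505,  0.50330224,  0.48205432],
       [ 0.        ,  0.        ,  0.        ,  1.        ]])}
{'time': 0.1, 'qpos': array([ 1.11299783e+00,  2.87121034e-01,  1.57805092e+00, -5.23758467e-06,
        1.27859854e+00, -1.49999071e-01]), 'dq': array([-4.42700263e-05, -1.27376595e-03, -3.30865132e-03,  7.88218163e-06,
        2.07930928e-03, -6.22757175e-05]), 'joint_efforts': array([ 1.19163968e-03, -4.07299554e+01, -2.93697792e+01, -1.55435996e-04,
        3.42630352e-03, -9.39556656e-06]), 'eef_pos': array([0.2042028 , 0.64273932, 0.23004519]), 'tcp_rot': array([ 1.53292072e-01,  9.88180325e-01, -1.03976994e-03, -3.23458306e-04]), 'contact_force': array([-0.65534843,  0.03296496, -0.02173588]), 'wrist_torque': array([ 0.02334148,  0.01629805, -0.04242854]), 'finger_force': 0.0, 'opening': 1.0027522301115808}
```

View pics/top0.png

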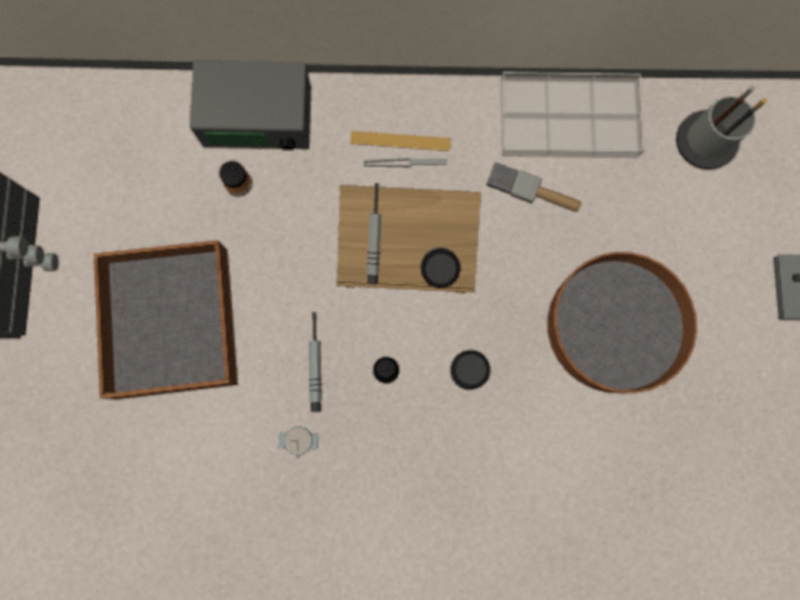

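View pics/side0.png

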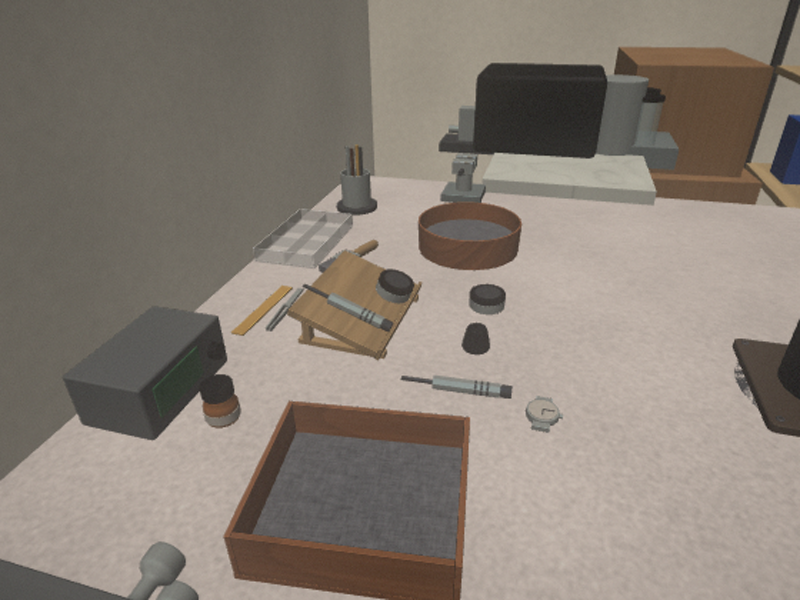

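The top view (800x600 scale) shows driver_b from tip (314,313) to cap (316,411), and driver_a on the rest from (377,184) to (373,283). The lids are tin_a (440,268) and tin_b (470,370). The tray rim corners are (95,254), (220,242), (236,383) and (102,397), and the dish rim is centred at about (623,322). The loupe (386,370) stands between driver_b and tin_b, and the side view agrees with this layout.

```bash
cat > h.py <<'E'
from plant import ctrl
import numpy as np, cv2
from scipy.spatial.transform import Rotation as R
def world(name,uv,z,s=0.7):
    """pixel in the 800x600 enlargement -> world point at height z"""
    m=ctrl.camera_model(name); p=(np.array(uv,float)+.5)*s-.5
    a=cv2.undistortPoints(p.reshape(1,1,2),m["intrinsics"],np.array(m["distortion"])).ravel()
    T=m["cam_to_world"]; d=T[:3,:3]@[a[0],-a[1],-1]; o=T[:3,3]
    return o+d*(z-o[2])/d[2]
def to(x,y,z,ang):
    """shift/yaw in tool axes to reach TCP x,y,z with closing axis at ang degrees in the world"""
    s=ctrl.get_state(); r=R.from_quat(s["tcp_rot"]).as_matrix()
    d=r.T@(np.array([x,y,z])-s["eef_pos"]); a0=np.degrees(np.arctan2(r[1,1],r[0,1]))
    dy=(ang-a0+90)%180-90
    print("shift",d.round(4),"yaw",round(-np.radians(dy),4),"closing now",a0.round(2),"q6",s["qpos"][5].round(2))
def st():
    s=ctrl.get_state(); print(s["time"],s["eef_pos"].round(4),s["contact_force"].round(2),"op",round(s["opening"],3),"ff",round(s["finger_force"],1))
E
python3 - <<'E'
from h import *
P=lambda n,uv,z:print(n,world("top",uv,z).round(4),end=" ") or world("top",uv,z)
for n,a,b,z in(("db",(314,313),(316,411),.009),):
    t,c=P("tip",a,z),P("cap",b,z);print("len",np.linalg.norm(t-c),"ang",np.degrees(np.arctan2(*(t-c)[1::-1])))
c=[P("c",p,.062) for p in((95,254),(220,242),(236,383),(102,397))]
print("\nsides",[np.linalg.norm(c[i]-c[i-1]).round(3) for i in range(4)],"ctr",np.mean(c,0),"dirx",np.degrees(np.arctan2(*((c[0]+c[1]-c[2]-c[3])[1::-1]))))
P("dish",(623,322),.062);d=world("top",(696,322),.062)-world("top",(550,322),.062);print(np.linalg.norm(d))
r=[P("r",p,z) for p,z in(((341,185),.07),((480,191),.07),((475,292),.028),((337,289),.028))]
print("\nsides",[np.linalg.norm(r[i]-r[i-1]).round(3) for i in range(4)],"dirx",np.degrees(np.arctan2(*((r[0]+r[1]-r[2]-r[3])[1::-1]))))
t,c=P("a tip",(377,184),.078),P("a cap",(373,283),.031);print(np.linalg.norm(t-c),np.degrees(np.arctan2(*(t-c)[1::-1])))
P("tinA",(440,268),.06);P("tinB",(470,370),.026);P("loupe",(386,370),.036);P("jar",(233,170),.055);P("watch",(298,440),.011)
print([world("side",p,z).round(3) for p,z in(((488,294),.026),((396,279),.06),((512,391),.009),((402,378),.009))])
E
```

```text
tip [0.5518 0.1183 0.009 ] cap [0.4057 0.1106 0.009 ] len 0.14625796925136475 ang 3.0082704290576454
c [0.6261 0.4294 0.062 ] c [0.6467 0.2521 0.062 ] c [0.4428 0.2184 0.062 ] c [0.4222 0.402  0.062 ] 
sides [np.float64(0.206), np.float64(0.179), np.float64(0.207), np.float64(0.185)] ctr [0.53446609 0.3254504  0.062     ] dirx 8.5265158556804
dish [ 0.5356 -0.3334  0.062 ] 0.21121432104542504
r [0.7337 0.0778 0.07  ] r [ 0.7277 -0.1276  0.07  ] r [ 0.5835 -0.1238  0.028 ] r [0.5855 0.083  0.028 ] 
sides [np.float64(0.154), np.float64(0.205), np.float64(0.15), np.float64(0.207)] dirx -1.7738834749621175
a tip [0.7334 0.0246 0.078 ] a cap [0.5948 0.0293 0.031 ] 0.14640993133438837 -1.9619247167161393
tinA [ 0.6126 -0.0691  0.06  ] tinB [ 0.4669 -0.1156  0.026 ] loupe [0.4649 0.0081 0.036 ] jar [0.7596 0.2405 0.055 ] watch [0.3638 0.1352 0.011 ] [array([ 0.466, -0.107,  0.026]), array([ 0.612, -0.06 ,  0.06 ]), array([0.404, 0.111, 0.009]), array([0.552, 0.122, 0.009])]
```

```bash
python3 -c "
from h import *
to(.4645,.1145,.12,93)"
```

```text
shift [-0.4081 -0.4243  0.1108] yaw -0.3602 closing now 72.36 q6 -0.15
```

Request:
move_arm(plan=[{"x":-0.16,"y":-0.165,"z":0.04},{"x":-0.16,"y":-0.165,"z":0.04},{"x":-0.16,"y":-0.165,"z":0.04},{"x":-0.16,"y":-0.165,"z":0.04},{"x":-0.16,"y":-0.165,"z":0.04}], force=40)

```text
validation failed for argument at $.pl...
```

Request:
move_arm(plan=[{"x":-0.16,"y":-0.165,"z":0.04},{"x":-0.16,"y":-0.165,"z":0.04},{"x":-0.16,"y":-0.165,"z":0.04},{"x":-0.16,"y":-0.165,"z":0.04},{"x":-0.16,"y":-0.165,"z":0.04}])

```text
validation failed for argument at $.pl...
```

```bash
python3 -c "
from h import *
st();to(.4645,.1145,.06,93)"
```

```text
0.1 [0.2042 0.6427 0.23  ] [-0.66  0.03 -0.02] op 1.003 ff 0.0
shift [-0.4082 -0.4242  0.1708] yaw -0.3602 closing now 72.36 q6 -0.15
```

Request:
move_arm(plan=[{"x":-0.16,"y":-0.165,"z":0.04,"yaw":0,"fingers":0},{"x":-0.16,"y":-0.165,"z":0.04,"yaw":0,"fingers":0},{"x":-0.16,"y":-0.165,"z":0.04,"yaw":0,"fingers":0},{"x":-0.16,"y":-0.165,"z":0.04,"yaw":0,"fingers":0},{"x":-0.16,"y":-0.165,"z":0.04,"yaw":0,"fingers":0}], force=40)

```text
time: 0.6
eef_pos: [0.3072, 0.4346, 0.1899]
tcp_rot: [0.154, 0.988, -0.001, -0.0]
contact_force: [0.9, -0.3, 1.0]
opening: 0.999
finger_force: 0.0
```

Request:
move_arm(plan=[{"x":-0.16,"y":-0.165,"z":0.04,"yaw":0,"fingers":0},{"x":-0.16,"y":-0.165,"z":0.04,"yaw":0,"fingers":0},{"x":-0.16,"y":-0.165,"z":0.04,"yaw":0,"fingers":0},{"x":-0.16,"y":-0.165,"z":0.04,"yaw":0,"fingers":0},{"x":-0.16,"y":-0.165,"z":0.04,"yaw":0,"fingers":0}])

```text
time: 1.1
eef_pos: [0.4097, 0.2291, 0.1504]
tcp_rot: [0.154, 0.988, -0.0, -0.0]
contact_force: [0.4, -0.0, 0.3]
opening: 1.001
finger_force: 0.0
```

```bash
python3 -c "
from h import *
st();to(.4645,.1145,.06,93)"
```

```text
1.1 [0.4097 0.2291 0.1504] [ 0.41 -0.05  0.33] op 1.001 ff 0.0
shift [-0.0871 -0.0924  0.0905] yaw -0.362 closing now 72.26 q6 -0.97
```

Request:
move_arm(plan=[{"x":-0.087,"y":-0.0925,"z":0.09,"yaw":-0.362,"fingers":0},{"x":-0.087,"y":-0.0925,"z":0.09,"yaw":-0.362,"fingers":0},{"x":-0.087,"y":-0.0925,"z":0.09,"yaw":-0.362,"fingers":0},{"x":-0.087,"y":-0.0925,"z":0.09,"yaw":-0.362,"fingers":0.2},{"x":-0.087,"y":-0.0925,"z":0.09,"yaw":-0.362,"fingers":0.3}])

```text
time: 1.6
eef_pos: [0.4635, 0.1162, 0.0598]
tcp_rot: [-0.025, 1.0, 0.0, -0.002]
contact_force: [-0.3, 0.2, 0.1]
opening: 0.71
finger_force: 0.0
```

```bash
python3 -c "
from h import *
import cv2
st();to(.4645,.1145,.004,93)
im=ctrl.read_camera('top')[140:350,130:410,::-1]
cv2.imwrite('pics/b1.png',cv2.resize(im,(800,600),interpolation=cv2.INTER_CUBIC))"
```

```text
1.6 [0.4635 0.1162 0.0598] [-0.29  0.18  0.1 ] op 0.71 ff 0.0
shift [-0.0012 -0.0018  0.0558] yaw -0.0023 closing now 92.87 q6 -1.59
```

View pics/b1.png

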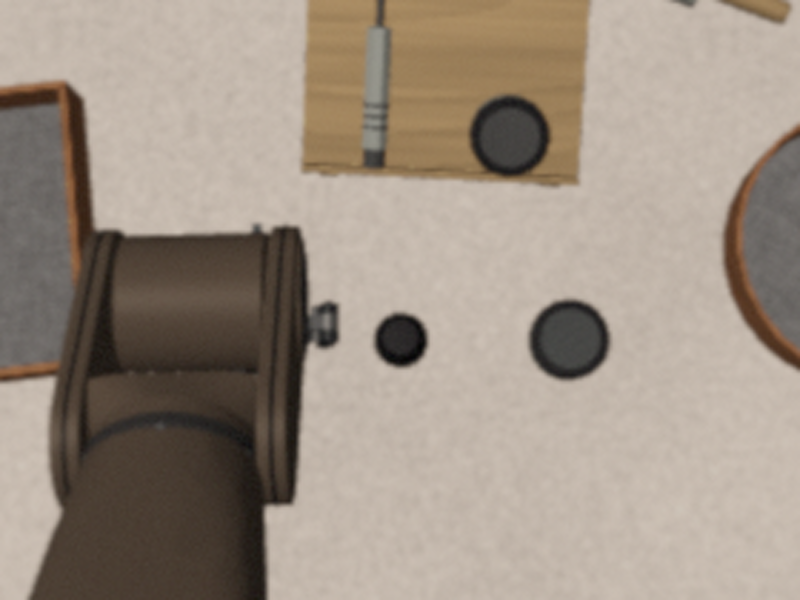

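The crop shows the arm hiding driver_b. Only one finger is visible at (325,325), clear of the loupe at (400,340). I'll descend and grip.

Request:
move_arm(plan=[{"x":-0.001,"y":-0.002,"z":0.03,"yaw":0,"fingers":0.3},{"x":-0.001,"y":-0.002,"z":0.05,"yaw":0,"fingers":0.3},{"x":-0.001,"y":-0.002,"z":0.055,"yaw":0,"fingers":0.3},{"x":-0.001,"y":-0.002,"z":0.055,"yaw":0,"fingers":0.7},{"x":-0.001,"y":-0.002,"z":0.055,"yaw":0,"fingers":1}], force=40)

```text
time: 2.15
eef_pos: [0.4664, 0.1162, 0.0078]
tcp_rot: [-0.028, 1.0, 0.0, 0.001]
contact_force: [-0.7, 0.5, 0.0]
opening: 0.368
finger_force: 0.0
```

Request:
move_arm(plan=[{"x":0,"y":0,"z":0,"yaw":0,"fingers":1},{"x":0,"y":0,"z":0,"yaw":0,"fingers":1},{"x":0,"y":0,"z":0,"yaw":0,"fingers":1}])

```text
time: 2.45
eef_pos: [0.4668, 0.1159, 0.0081]
tcp_rot: [-0.027, 1.0, 0.0, 0.001]
contact_force: [-1.1, 1.8, 6.3]
opening: 0.191
finger_force: 40.1
```

Request:
move_arm(plan=[{"x":0,"y":0,"z":-0.02,"yaw":0,"fingers":1},{"x":0,"y":0,"z":-0.06,"yaw":0,"fingers":1},{"x":0,"y":0,"z":-0.1,"yaw":0,"fingers":1},{"x":0,"y":0,"z":-0.12,"yaw":0,"fingers":1},{"x":0,"y":0,"z":-0.12,"yaw":0,"fingers":1}])

```text
time: 2.95
eef_pos: [0.4682, 0.1154, 0.1304]
tcp_rot: [-0.027, 1.0, -0.0, 0.004]
contact_force: [0.9, 0.1, 0.2]
opening: 0.191
finger_force: 39.3
```

```bash
python3 -c "
from h import *
st();to(.514,.361,.125,98.5)"
```

```text
2.95 [0.4682 0.1154 0.1304] [0.89 0.09 0.19] op 0.191 ff 39.3
shift [-0.059   0.2427  0.0058] yaw -0.0942 closing now 93.1 q6 -1.59
```

Request:
move_arm(plan=[{"x":-0.059,"y":0.243,"z":0,"yaw":-0.094,"fingers":1},{"x":-0.059,"y":0.243,"z":0,"yaw":-0.094,"fingers":1},{"x":-0.059,"y":0.243,"z":0,"yaw":-0.094,"fingers":1},{"x":-0.059,"y":0.243,"z":0,"yaw":-0.094,"fingers":1},{"x":-0.059,"y":0.243,"z":0,"yaw":-0.094,"fingers":1}])

```text
time: 3.45
eef_pos: [0.5102, 0.3625, 0.1237]
tcp_rot: [-0.074, 0.997, -0.001, -0.002]
contact_force: [1.4, -0.2, -0.9]
opening: 0.193
finger_force: 39.4
```

Request:
move_arm(plan=[{"x":0,"y":0,"z":0.03,"yaw":0,"fingers":1},{"x":0,"y":0,"z":0.045,"yaw":0,"fingers":1},{"x":0,"y":0,"z":0.05,"yaw":0,"fingers":1},{"x":0,"y":0,"z":0.05,"yaw":0,"fingers":1}])

```text
time: 3.85
eef_pos: [0.5098, 0.3595, 0.074]
tcp_rot: [-0.073, 0.997, -0.001, -0.002]
contact_force: [-0.0, 1.2, -0.3]
opening: 0.19
finger_force: 39.5
```

```bash
python3 -c "
from h import *
st();to(.514,.361,.05,98.5)
im=ctrl.read_camera('side')[200:420,100:400,::-1]
cv2.imwrite('pics/b2.png',cv2.resize(im,(800,587),interpolation=cv2.INTER_CUBIC))"
```

```text
3.85 [0.5098 0.3595 0.074 ] [-0.03  1.19 -0.32] op 0.19 ff 39.5
shift [-0.0045  0.0009  0.024 ] yaw -0.0014 closing now 98.42 q6 -1.27
```

View pics/b2.png

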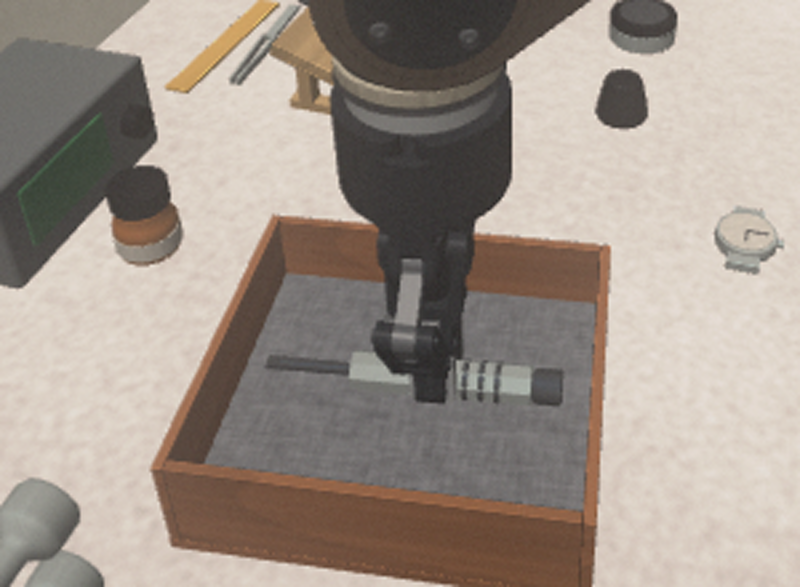

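The picture shows driver_b held level over the tray, with its barrel between the pads at (430,375). Now I'll lower it gently.

Request:
move_arm(plan=[{"x":-0.004,"y":0,"z":0.012,"yaw":0,"fingers":1},{"x":-0.004,"y":0,"z":0.018,"yaw":0,"fingers":1},{"x":-0.004,"y":0,"z":0.021,"yaw":0,"fingers":1},{"x":-0.004,"y":0,"z":0.024,"yaw":0,"fingers":1}])

```text
time: 4.3
eef_pos: [0.5152, 0.3616, 0.0521]
tcp_rot: [-0.074, 0.997, -0.0, -0.0]
contact_force: [-0.4, -0.5, -0.9]
opening: 0.192
finger_force: 39.4
```

Request:
move_arm(plan=[{"x":0,"y":0,"z":0.002,"yaw":0,"fingers":1},{"x":0,"y":0,"z":0.004,"yaw":0,"fingers":1},{"x":0,"y":0,"z":0.006,"yaw":0,"fingers":1}])

```text
time: 4.6
eef_pos: [0.5152, 0.3619, 0.0464]
tcp_rot: [-0.074, 0.997, 0.0, 0.0]
contact_force: [-0.0, -1.0, 0.0]
opening: 0.19
finger_force: 39.5
```

Request:
move_arm(plan=[{"x":0,"y":0,"z":0.002,"yaw":0,"fingers":1},{"x":0,"y":0,"z":0.004,"yaw":0,"fingers":1}])

```text
time: 4.8
eef_pos: [0.5152, 0.3618, 0.0423]
tcp_rot: [-0.074, 0.997, 0.0, 0.0]
contact_force: [-0.4, 0.6, 0.2]
opening: 0.193
finger_force: 39.5
```

Request:
move_arm(plan=[{"x":0,"y":0,"z":0.002,"yaw":0,"fingers":1},{"x":0,"y":0,"z":0.004,"yaw":0,"fingers":1}])

```text
time: 5.0
eef_pos: [0.5151, 0.3618, 0.0381]
tcp_rot: [-0.074, 0.997, 0.0, -0.0]
contact_force: [0.7, -1.4, -1.0]
opening: 0.192
finger_force: 39.5
```

Request:
move_arm(plan=[{"x":0,"y":0,"z":0.002,"yaw":0,"fingers":1},{"x":0,"y":0,"z":0.003,"yaw":0,"fingers":1}])

```text
time: 5.2
eef_pos: [0.515, 0.3617, 0.035]
tcp_rot: [-0.074, 0.997, -0.0, -0.0]
contact_force: [0.2, -0.4, -0.9]
opening: 0.19
finger_force: 39.4
```

Request:
move_arm(plan=[{"x":0,"y":0,"z":0.0015,"yaw":0,"fingers":1},{"x":0,"y":0,"z":0.003,"yaw":0,"fingers":1}])

```text
time: 5.4
eef_pos: [0.5152, 0.3618, 0.0323]
tcp_rot: [-0.074, 0.997, 0.0, 0.0]
contact_force: [-0.5, -0.3, -0.7]
opening: 0.194
finger_force: 39.4
```

Request:
move_arm(plan=[{"x":0,"y":0,"z":0.0015,"yaw":0,"fingers":1},{"x":0,"y":0,"z":0.003,"yaw":0,"fingers":1}])

```text
time: 5.6
eef_pos: [0.5152, 0.3618, 0.0292]
tcp_rot: [-0.074, 0.997, 0.0, 0.0]
contact_force: [1.0, -0.3, -0.5]
opening: 0.19
finger_force: 39.4
```

Request:
move_arm(plan=[{"x":0,"y":0,"z":0.0015,"yaw":0,"fingers":1},{"x":0,"y":0,"z":0.003,"yaw":0,"fingers":1}])

```text
time: 5.8
eef_pos: [0.5152, 0.3618, 0.0264]
tcp_rot: [-0.074, 0.997, -0.0, -0.0]
contact_force: [-0.9, -0.9, 1.7]
opening: 0.191
finger_force: 39.8
```

Request:
move_arm(plan=[{"x":0,"y":0,"z":0.001,"yaw":0,"fingers":1},{"x":0,"y":0,"z":0.001,"yaw":0,"fingers":1}])

```text
time: 6.0
eef_pos: [0.5151, 0.3618, 0.0259]
tcp_rot: [-0.074, 0.997, -0.0, -0.0]
contact_force: [-0.9, -0.8, 4.0]
opening: 0.191
finger_force: 40.0
```

Request:
move_arm(plan=[{"x":0,"y":0,"z":0.001,"yaw":0,"fingers":1},{"x":0,"y":0,"z":0.001,"yaw":0,"fingers":1}])

```text
time: 6.2
eef_pos: [0.5152, 0.3619, 0.0251]
tcp_rot: [-0.074, 0.997, -0.0, -0.0]
contact_force: [-3.6, -1.3, 5.7]
opening: 0.193
finger_force: 40.2
```

Request:
move_arm(plan=[{"x":0,"y":0,"z":0,"yaw":0,"fingers":0.75},{"x":0,"y":0,"z":0,"yaw":0,"fingers":0.65},{"x":0,"y":0,"z":0,"yaw":0,"fingers":0.6},{"x":0,"y":0,"z":-0.01,"yaw":0,"fingers":0.6},{"x":0,"y":0,"z":-0.03,"yaw":0,"fingers":0.6}])

```text
time: 6.7
eef_pos: [0.5138, 0.361, 0.0529]
tcp_rot: [-0.074, 0.997, -0.001, -0.002]
contact_force: [-0.3, 0.8, 0.4]
opening: 0.407
finger_force: 0.0
```

Request:
move_arm(plan=[{"x":0,"y":0,"z":-0.05,"yaw":0,"fingers":0.6},{"x":0,"y":0,"z":-0.1,"yaw":0,"fingers":0.5},{"x":0,"y":0,"z":-0.1,"yaw":0,"fingers":0.4}])

```text
time: 7.0
eef_pos: [0.5201, 0.3643, 0.165]
tcp_rot: [-0.074, 0.997, 0.003, 0.008]
contact_force: [0.9, -0.3, 1.2]
opening: 0.602
finger_force: 0.0
```

```bash
python3 -c "
from h import *
st();to(.650,.0275,.12,88)"
```

```text
7.0 [0.5201 0.3643 0.165 ] [ 0.86 -0.25  1.24] op 0.602 ff 0.0
shift [-0.0779 -0.3525  0.0444] yaw 0.1833 closing now 98.5 q6 -1.27
```

Request:
move_arm(plan=[{"x":-0.045,"y":-0.2,"z":0.01,"yaw":0,"fingers":0.4},{"x":-0.045,"y":-0.2,"z":0.01,"yaw":0,"fingers":0.4},{"x":-0.045,"y":-0.2,"z":0.01,"yaw":0,"fingers":0.4},{"x":-0.045,"y":-0.2,"z":0.01,"yaw":0,"fingers":0.4},{"x":-0.045,"y":-0.2,"z":0.01,"yaw":0,"fingers":0.4}])

```text
time: 7.5
eef_pos: [0.5909, 0.1657, 0.1444]
tcp_rot: [-0.071, 0.997, -0.001, 0.0]
contact_force: [1.1, 0.8, -0.1]
opening: 0.603
finger_force: 0.0
```

Request:
move_arm(plan=[{"x":-0.03,"y":-0.152,"z":0.015,"yaw":0.183,"fingers":0.4},{"x":-0.03,"y":-0.152,"z":0.015,"yaw":0.183,"fingers":0.4},{"x":-0.03,"y":-0.152,"z":0.015,"yaw":0.183,"fingers":0.4},{"x":-0.03,"y":-0.152,"z":0.015,"yaw":0.183,"fingers":0.4},{"x":-0.03,"y":-0.152,"z":0.015,"yaw":0.183,"fingers":0.4}])

```text
time: 8.0
eef_pos: [0.6415, 0.0237, 0.1291]
tcp_rot: [0.019, 1.0, 0.0, -0.0]
contact_force: [-0.6, 0.8, -0.6]
opening: 0.601
finger_force: 0.0
```

```bash
python3 -c "
from h import *
st();to(.650,.0275,.054,88)"
```

```text
8.0 [0.6415 0.0237 0.1291] [-0.63  0.84 -0.59] op 0.601 ff 0.0
shift [-0.0084  0.004   0.0751] yaw -0.0024 closing now 87.86 q6 -1.65
```

Request:
move_arm(plan=[{"x":-0.0085,"y":0.004,"z":0.04,"yaw":0,"fingers":0.4},{"x":-0.0085,"y":0.004,"z":0.06,"yaw":0,"fingers":0.4},{"x":-0.0085,"y":0.004,"z":0.07,"yaw":0,"fingers":0.4},{"x":-0.0085,"y":0.004,"z":0.077,"yaw":0,"fingers":0.4},{"x":-0.0085,"y":0.004,"z":0.077,"yaw":0,"fingers":0.4}])

```text
time: 8.5
eef_pos: [0.6495, 0.0295, 0.0521]
tcp_rot: [0.017, 1.0, 0.0, -0.0]
contact_force: [0.8, 0.6, 0.5]
opening: 0.601
finger_force: 0.0
```

Request:
move_arm(plan=[{"x":0,"y":0,"z":0,"yaw":0,"fingers":0.6},{"x":0,"y":0,"z":0,"yaw":0,"fingers":0.75},{"x":0,"y":0,"z":0,"yaw":0,"fingers":1},{"x":0,"y":0,"z":0,"yaw":0,"fingers":1},{"x":0,"y":0,"z":0,"yaw":0,"fingers":1}], force=30)

```text
time: 9.0
eef_pos: [0.6509, 0.0284, 0.054]
tcp_rot: [0.017, 1.0, 0.0, 0.001]
contact_force: [-0.9, 1.1, 6.4]
opening: 0.18
finger_force: 29.7
```

Request:
move_arm(plan=[{"x":0,"y":0,"z":-0.02,"yaw":0,"fingers":1},{"x":0,"y":0,"z":-0.06,"yaw":0,"fingers":1},{"x":0,"y":0,"z":-0.08,"yaw":0,"fingers":1},{"x":0,"y":0,"z":-0.08,"yaw":0,"fingers":1}])

```text
time: 9.4
eef_pos: [0.6524, 0.028, 0.1364]
tcp_rot: [0.017, 1.0, -0.0, 0.004]
contact_force: [0.9, -0.2, -0.5]
opening: 0.178
finger_force: 29.4
```

```bash
python3 -c "
from h import *
st();to(.50,.12,.09,91)"
```

```text
9.4 [0.6524 0.028  0.1364] [ 0.95 -0.16 -0.55] op 0.178 ff 29.4
shift [0.1559 0.0867 0.0451] yaw -0.0523 closing now 88.0 q6 -1.65
```

Request:
move_arm(plan=[{"x":0.156,"y":0.087,"z":0,"yaw":-0.052,"fingers":1},{"x":0.156,"y":0.087,"z":0,"yaw":-0.052,"fingers":1},{"x":0.156,"y":0.087,"z":0,"yaw":-0.052,"fingers":1},{"x":0.156,"y":0.087,"z":0.03,"yaw":-0.052,"fingers":1},{"x":0.156,"y":0.087,"z":0.05,"yaw":-0.052,"fingers":1}])

```text
time: 9.9
eef_pos: [0.4913, 0.1224, 0.0786]
tcp_rot: [-0.01, 1.0, 0.0, -0.003]
contact_force: [0.6, -0.3, -0.6]
opening: 0.183
finger_force: 29.4
```

Request:
move_arm(plan=[{"x":0,"y":0,"z":0.02,"yaw":0,"fingers":1},{"x":0,"y":0,"z":0.03,"yaw":0,"fingers":1},{"x":0,"y":0,"z":0.035,"yaw":0,"fingers":1},{"x":0,"y":0,"z":0.035,"yaw":0,"fingers":1}], force=25)

```text
time: 10.3
eef_pos: [0.4965, 0.1205, 0.0463]
tcp_rot: [-0.008, 1.0, -0.0, -0.001]
contact_force: [0.6, 1.0, 0.1]
opening: 0.178
finger_force: 29.4
```

```bash
python3 -c "
from h import *
st()
im=ctrl.read_camera('side')[180:330,200:400,::-1]
cv2.imwrite('pics/a1.png',cv2.resize(im,(800,600),interpolation=cv2.INTER_CUBIC))"
```

```text
10.3 [0.4965 0.1205 0.0463] [0.65 1.   0.11] op 0.178 ff 29.4
```

View pics/a1.png

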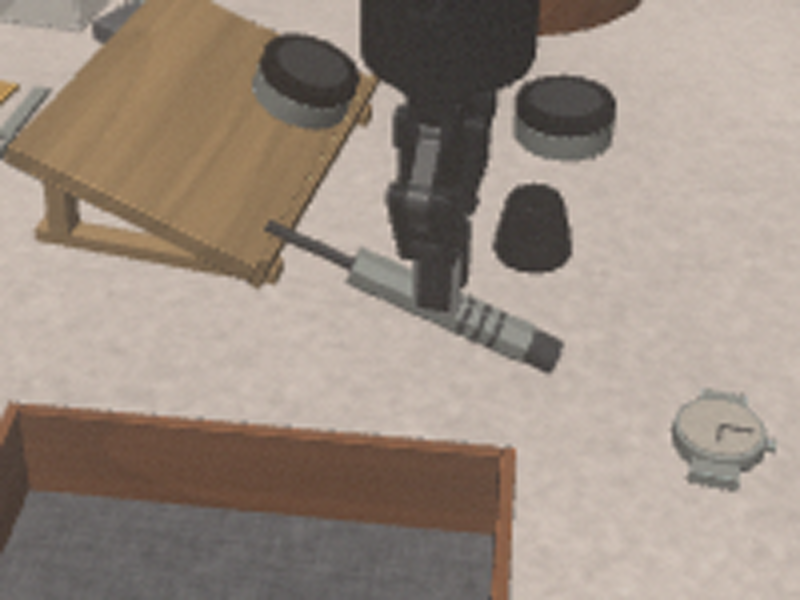

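The crop shows driver_a held about 20° tip-up, cap low at (545,350), clear of the rest, loupe and watch. I'll press the cap lightly on the bare bench so the driver turns level in the pads.

Request:
move_arm(plan=[{"x":0,"y":0,"z":0.003,"yaw":0,"fingers":1},{"x":0,"y":0,"z":0.006,"yaw":0,"fingers":1},{"x":0,"y":0,"z":0.009,"yaw":0,"fingers":1},{"x":0,"y":0,"z":0.012,"yaw":0,"fingers":1}])

```text
time: 10.75
eef_pos: [0.4973, 0.1207, 0.0354]
tcp_rot: [-0.009, 1.0, 0.0, 0.0]
contact_force: [-0.5, 0.4, -0.1]
opening: 0.181
finger_force: 29.4
```

Request:
move_arm(plan=[{"x":0,"y":0,"z":0.002,"yaw":0,"fingers":1},{"x":0,"y":0,"z":0.004,"yaw":0,"fingers":1},{"x":0,"y":0,"z":0.006,"yaw":0,"fingers":1}], force=20)

```text
time: 11.05
eef_pos: [0.4975, 0.1208, 0.0295]
tcp_rot: [-0.009, 1.0, 0.0, 0.001]
contact_force: [0.9, 0.5, 0.1]
opening: 0.18
finger_force: 30.3
```

Request:
move_arm(plan=[{"x":0,"y":0,"z":0.002,"yaw":0,"fingers":1},{"x":0,"y":0,"z":0.004,"yaw":0,"fingers":1},{"x":0,"y":0,"z":0.006,"yaw":0,"fingers":1}])

```text
time: 11.35
eef_pos: [0.4981, 0.1208, 0.0238]
tcp_rot: [-0.009, 1.0, 0.0, 0.001]
contact_force: [1.0, 0.0, 2.3]
opening: 0.181
finger_force: 31.6
```

Request:
move_arm(plan=[{"x":0,"y":0,"z":0.002,"yaw":0,"fingers":1},{"x":0,"y":0,"z":0.004,"yaw":0,"fingers":1}])

```text
time: 11.55
eef_pos: [0.4979, 0.1208, 0.0198]
tcp_rot: [-0.009, 1.0, 0.0, 0.001]
contact_force: [3.5, 0.1, 3.1]
opening: 0.183
finger_force: 32.5
```

Request:
move_arm(plan=[{"x":0,"y":0,"z":0.002,"yaw":0,"fingers":1},{"x":0,"y":0,"z":0.003,"yaw":0,"fingers":1}])

```text
time: 11.75
eef_pos: [0.4978, 0.1208, 0.0167]
tcp_rot: [-0.009, 1.0, 0.0, 0.001]
contact_force: [3.3, -0.6, 3.4]
opening: 0.183
finger_force: 33.1
```

Request:
move_arm(plan=[{"x":0,"y":0,"z":0.0015,"yaw":0,"fingers":1},{"x":0,"y":0,"z":0.003,"yaw":0,"fingers":1}])

```text
time: 11.95
eef_pos: [0.498, 0.1208, 0.0138]
tcp_rot: [-0.009, 1.0, 0.0, 0.001]
contact_force: [3.5, 0.7, 5.8]
opening: 0.177
finger_force: 33.8
```

Request:
move_arm(plan=[{"x":0,"y":0,"z":0.001,"yaw":0,"fingers":1},{"x":0,"y":0,"z":0.002,"yaw":0,"fingers":1}])

```text
time: 12.15
eef_pos: [0.4978, 0.1207, 0.0152]
tcp_rot: [-0.009, 1.0, -0.0, -0.001]
contact_force: [-9.8, -1.2, 34.0]
opening: 0.13
finger_force: 25.8
```

Request:
move_arm(plan=[{"x":0,"y":0,"z":0.001,"yaw":0,"fingers":1},{"x":0,"y":0,"z":0.002,"yaw":0,"fingers":1}])

```text
time: 12.35
eef_pos: [0.4978, 0.1208, 0.015]
tcp_rot: [-0.009, 1.0, -0.001, -0.002]
contact_force: [-15.5, -2.2, 47.5]
opening: 0.129
finger_force: 30.7
```

Request:
move_arm(plan=[{"x":0,"y":0,"z":-0.003,"yaw":0,"fingers":0.8},{"x":0,"y":0,"z":-0.004,"yaw":0,"fingers":0.6},{"x":0,"y":0,"z":-0.004,"yaw":0,"fingers":0.5},{"x":0,"y":0,"z":-0.004,"yaw":0,"fingers":0.5},{"x":0,"y":0,"z":-0.004,"yaw":0,"fingers":0.5}])

```text
time: 12.85
eef_pos: [0.4959, 0.1207, 0.0122]
tcp_rot: [-0.009, 1.0, -0.0, -0.001]
contact_force: [0.8, 0.5, -0.9]
opening: 0.499
finger_force: 0.0
```

```bash
python3 -c "
from h import *
st();to(.498,.1208,.005,91)
im=ctrl.read_camera('side')[180:330,200:400,::-1]
cv2.imwrite('pics/a2.png',cv2.resize(im,(800,600),interpolation=cv2.INTER_CUBIC))"
```

```text
12.85 [0.4959 0.1207 0.0122] [ 0.82  0.47 -0.88] op 0.499 ff 0.0
shift [-0.0021  0.0001  0.0072] yaw -0.0003 closing now 90.98 q6 -1.55
```

View pics/a2.png

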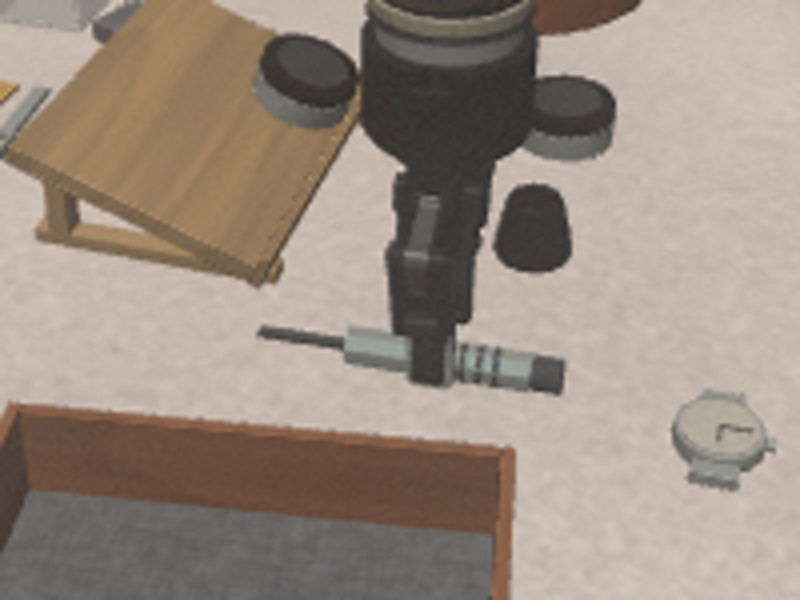

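The crop shows driver_a lying flat on the bench between the fingers, cap at (545,375) and tip at (262,332). I'll regrip it lower down.

Request:
move_arm(plan=[{"x":-0.002,"y":0,"z":0.004,"yaw":0,"fingers":0.5},{"x":-0.002,"y":0,"z":0.007,"yaw":0,"fingers":0.6},{"x":-0.002,"y":0,"z":0.007,"yaw":0,"fingers":0.75},{"x":-0.002,"y":0,"z":0.007,"yaw":0,"fingers":1},{"x":-0.002,"y":0,"z":0.007,"yaw":0,"fingers":1}], force=40)

```text
time: 13.4
eef_pos: [0.499, 0.1208, 0.0063]
tcp_rot: [-0.009, 1.0, 0.0, -0.0]
contact_force: [0.2, 0.4, -0.1]
opening: 0.194
finger_force: 41.4
```

Request:
move_arm(plan=[{"x":0,"y":0,"z":0,"yaw":0,"fingers":1},{"x":0,"y":0,"z":0,"yaw":0,"fingers":1},{"x":0,"y":0,"z":-0.02,"yaw":0,"fingers":1},{"x":0,"y":0,"z":-0.06,"yaw":0,"fingers":1},{"x":0,"y":0,"z":-0.1,"yaw":0,"fingers":1}])

```text
time: 13.9
eef_pos: [0.498, 0.1207, 0.1065]
tcp_rot: [-0.009, 1.0, -0.0, -0.001]
contact_force: [0.9, 0.2, 0.5]
opening: 0.192
finger_force: 41.4
```

Request:
move_arm(plan=[{"x":0,"y":0,"z":-0.02,"yaw":0,"fingers":1},{"x":0,"y":0,"z":-0.02,"yaw":0,"fingers":1}])

```text
time: 14.1
eef_pos: [0.5018, 0.121, 0.1304]
tcp_rot: [-0.009, 1.0, 0.0, 0.004]
contact_force: [0.2, -0.1, -0.9]
opening: 0.193
finger_force: 41.4
```

```bash
python3 -c "
from h import *
st();to(.5253,.2857,.12,98.5)"
```

```text
14.1 [0.5018 0.121  0.1304] [ 0.19 -0.07 -0.94] op 0.193 ff 41.4
shift [-0.0263  0.1643  0.0107] yaw -0.131 closing now 90.99 q6 -1.55
```

Request:
move_arm(plan=[{"x":-0.026,"y":0.164,"z":0,"yaw":-0.131,"fingers":1},{"x":-0.026,"y":0.164,"z":0,"yaw":-0.131,"fingers":1},{"x":-0.026,"y":0.164,"z":0,"yaw":-0.131,"fingers":1},{"x":-0.026,"y":0.164,"z":0,"yaw":-0.131,"fingers":1},{"x":-0.026,"y":0.164,"z":0,"yaw":-0.131,"fingers":1}])

```text
time: 14.6
eef_pos: [0.5211, 0.2868, 0.1242]
tcp_rot: [-0.076, 0.997, -0.0, -0.001]
contact_force: [0.4, 0.1, -0.5]
opening: 0.192
finger_force: 41.4
```

```bash
python3 -c "
from h import *
st();to(.5253,.2857,.032,98.5)"
```

```text
14.6 [0.5211 0.2868 0.1242] [ 0.43  0.09 -0.46] op 0.192 ff 41.4
shift [-0.0043 -0.0016  0.0922] yaw 0.0032 closing now 98.69 q6 -1.39
```

Request:
move_arm(plan=[{"x":-0.004,"y":-0.002,"z":0.035,"yaw":0,"fingers":1},{"x":-0.004,"y":-0.002,"z":0.065,"yaw":0,"fingers":1},{"x":-0.004,"y":-0.002,"z":0.08,"yaw":0,"fingers":1},{"x":-0.004,"y":-0.002,"z":0.087,"yaw":0,"fingers":1},{"x":-0.004,"y":-0.002,"z":0.09,"yaw":0,"fingers":1}])

```text
time: 15.1
eef_pos: [0.5263, 0.283, 0.0357]
tcp_rot: [-0.074, 0.997, -0.0, -0.001]
contact_force: [-0.2, 0.3, -1.5]
opening: 0.19
finger_force: 41.4
```

Request:
move_arm(plan=[{"x":0,"y":0,"z":0.0015,"yaw":0,"fingers":1},{"x":0,"y":0,"z":0.003,"yaw":0,"fingers":1}])

```text
time: 15.3
eef_pos: [0.5276, 0.2841, 0.0348]
tcp_rot: [-0.074, 0.997, 0.0, 0.001]
contact_force: [-0.6, -0.3, -1.2]
opening: 0.19
finger_force: 41.4
```

Request:
move_arm(plan=[{"x":0,"y":0,"z":0.001,"yaw":0,"fingers":1},{"x":0,"y":0,"z":0.002,"yaw":0,"fingers":1}])

```text
time: 15.5
eef_pos: [0.527, 0.2841, 0.0321]
tcp_rot: [-0.074, 0.997, 0.0, 0.001]
contact_force: [0.4, -0.7, -0.0]
opening: 0.199
finger_force: 41.4
```

Request:
move_arm(plan=[{"x":0,"y":0,"z":0.0015,"yaw":0,"fingers":1},{"x":0,"y":0,"z":0.003,"yaw":0,"fingers":1}])

```text
time: 15.7
eef_pos: [0.5266, 0.2839, 0.0284]
tcp_rot: [-0.074, 0.997, 0.0, 0.0]
contact_force: [0.2, -0.1, -0.6]
opening: 0.192
finger_force: 41.4
```

Request:
move_arm(plan=[{"x":0,"y":0,"z":0.0015,"yaw":0,"fingers":1},{"x":0,"y":0,"z":0.003,"yaw":0,"fingers":1}])

```text
time: 15.9
eef_pos: [0.5264, 0.2838, 0.0251]
tcp_rot: [-0.074, 0.997, -0.0, -0.0]
contact_force: [-0.2, -0.1, 0.1]
opening: 0.193
finger_force: 41.4
```

Request:
move_arm(plan=[{"x":0,"y":0,"z":0.001,"yaw":0,"fingers":1},{"x":0,"y":0,"z":0.001,"yaw":0,"fingers":1}])

```text
time: 16.1
eef_pos: [0.5264, 0.2838, 0.0244]
tcp_rot: [-0.074, 0.997, -0.0, -0.0]
contact_force: [-1.7, 0.5, 0.8]
opening: 0.194
finger_force: 41.6
```

Request:
move_arm(plan=[{"x":0,"y":0,"z":0.001,"yaw":0,"fingers":1},{"x":0,"y":0,"z":0.001,"yaw":0,"fingers":1}])

```text
time: 16.3
eef_pos: [0.5265, 0.2839, 0.0237]
tcp_rot: [-0.074, 0.997, -0.0, -0.0]
contact_force: [-1.9, -0.8, 3.6]
opening: 0.192
finger_force: 41.8
```

Request:
move_arm(plan=[{"x":0,"y":0,"z":0.001,"yaw":0,"fingers":1},{"x":0,"y":0,"z":0.001,"yaw":0,"fingers":1}])

```text
time: 16.5
eef_pos: [0.5266, 0.2838, 0.0228]
tcp_rot: [-0.074, 0.997, -0.0, -0.0]
contact_force: [-2.3, -0.7, 5.4]
opening: 0.197
finger_force: 42.1
```

Request:
move_arm(plan=[{"x":0,"y":0,"z":0,"yaw":0,"fingers":0.75},{"x":0,"y":0,"z":0,"yaw":0,"fingers":0.65},{"x":0,"y":0,"z":0,"yaw":0,"fingers":0.6},{"x":0,"y":0,"z":-0.01,"yaw":0,"fingers":0.6},{"x":0,"y":0,"z":-0.03,"yaw":0,"fingers":0.6}])

```text
time: 17.0
eef_pos: [0.525, 0.2833, 0.051]
tcp_rot: [-0.074, 0.997, -0.0, -0.002]
contact_force: [1.4, -0.8, -0.3]
opening: 0.403
finger_force: 0.0
```

Request:
move_arm(plan=[{"x":0,"y":0,"z":-0.05,"yaw":0,"fingers":0.6},{"x":0,"y":0,"z":-0.09,"yaw":0,"fingers":0.4},{"x":0,"y":0,"z":-0.1,"yaw":0,"fingers":0}])

```text
time: 17.3
eef_pos: [0.5298, 0.2851, 0.1595]
tcp_rot: [-0.074, 0.997, 0.001, 0.006]
contact_force: [0.8, -0.1, 0.3]
opening: 0.726
finger_force: 0.0
```

```bash
python3 -c "
from h import *
st();to(.6145,-.065,.12,88.1)"
```

```text
17.3 [0.5298 0.2851 0.1595] [ 0.79 -0.11  0.32] op 0.726 ff 0.0
shift [-0.0316 -0.3588  0.0391] yaw 0.1815 closing now 98.5 q6 -1.39
```

Request:
move_arm(plan=[{"x":-0.02,"y":-0.22,"z":0.015,"yaw":0,"fingers":0},{"x":-0.02,"y":-0.22,"z":0.015,"yaw":0,"fingers":0},{"x":-0.02,"y":-0.22,"z":0.015,"yaw":0,"fingers":0},{"x":-0.02,"y":-0.22,"z":0.015,"yaw":0,"fingers":0},{"x":-0.02,"y":-0.22,"z":0.015,"yaw":0,"fingers":0}])

```text
time: 17.8
eef_pos: [0.579, 0.0655, 0.1368]
tcp_rot: [-0.072, 0.997, -0.0, -0.0]
contact_force: [0.2, -0.1, -0.3]
opening: 1.001
finger_force: 0.0
```

Request:
move_arm(plan=[{"x":-0.015,"y":-0.139,"z":0.02,"yaw":0.181,"fingers":0},{"x":-0.015,"y":-0.139,"z":0.02,"yaw":0.181,"fingers":0},{"x":-0.015,"y":-0.139,"z":0.02,"yaw":0.181,"fingers":0},{"x":-0.015,"y":-0.139,"z":0.02,"yaw":0.181,"fingers":0},{"x":-0.015,"y":-0.139,"z":0.02,"yaw":0.181,"fingers":0}])

```text
time: 18.3
eef_pos: [0.6136, -0.0667, 0.1166]
tcp_rot: [0.017, 1.0, 0.0, -0.001]
contact_force: [0.6, 0.3, -0.3]
opening: 1.002
finger_force: 0.0
```

```bash
python3 -c "
from h import *
st();to(.6145,-.066,.031,88.1)
im=ctrl.read_camera('side')[150:300,190:390,::-1]
cv2.imwrite('pics/t1.png',cv2.resize(im,(800,600),interpolation=cv2.INTER_CUBIC))"
```

```text
18.3 [ 0.6136 -0.0667  0.1166] [ 0.62  0.35 -0.3 ] op 1.002 ff 0.0
shift [-0.001   0.0007  0.0856] yaw -0.0018 closing now 88.0 q6 -1.81
```

View pics/t1.png

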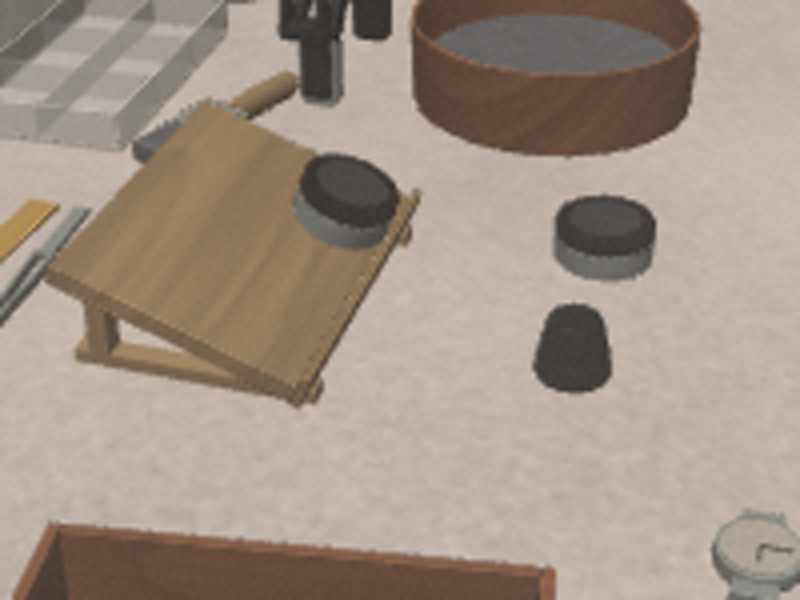

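The crop shows tin_a on the rest with its lid at (350,190). The open fingers are high above it, the front tip at (322,100) because of its height. The view is clear, so I'll descend.

Request:
move_arm(plan=[{"x":-0.001,"y":-0.002,"z":0.03,"yaw":0,"fingers":0},{"x":-0.001,"y":-0.002,"z":0.05,"yaw":0,"fingers":0},{"x":-0.001,"y":-0.002,"z":0.06,"yaw":0,"fingers":0},{"x":-0.001,"y":-0.002,"z":0.067,"yaw":0,"fingers":0}])

```text
time: 18.75
eef_pos: [0.6145, -0.0666, 0.0496]
tcp_rot: [0.015, 1.0, 0.0, -0.001]
contact_force: [-0.0, 0.2, 0.9]
opening: 0.998
finger_force: 0.0
```

Request:
move_arm(plan=[{"x":0,"y":0,"z":0.006,"yaw":0,"fingers":0},{"x":0,"y":0,"z":0.012,"yaw":0,"fingers":0},{"x":0,"y":0,"z":0.016,"yaw":0,"fingers":0},{"x":0,"y":0,"z":0.016,"yaw":0,"fingers":0}], force=30)

```text
time: 19.15
eef_pos: [0.6149, -0.068, 0.0341]
tcp_rot: [0.016, 1.0, 0.0, -0.0]
contact_force: [-0.1, -0.1, -0.3]
opening: 0.999
finger_force: 0.0
```

Clear on both sides, so close gently.

Request:
move_arm(plan=[{"x":0,"y":0,"z":0.002,"yaw":0,"fingers":0.15},{"x":0,"y":0,"z":0.002,"yaw":0,"fingers":0.25},{"x":0,"y":0,"z":0.002,"yaw":0,"fingers":0.4},{"x":0,"y":0,"z":0.002,"yaw":0,"fingers":1},{"x":0,"y":0,"z":0.002,"yaw":0,"fingers":1}], force=30)

```text
time: 19.65
eef_pos: [0.6155, -0.0683, 0.033]
tcp_rot: [0.016, 1.0, -0.0, 0.0]
contact_force: [-1.1, -1.0, 2.7]
opening: 0.689
finger_force: 32.8
```

Request:
move_arm(plan=[{"x":0,"y":0,"z":0,"yaw":0,"fingers":1},{"x":0,"y":0,"z":0,"yaw":0,"fingers":1}])

```text
time: 19.85
eef_pos: [0.6155, -0.0683, 0.033]
tcp_rot: [0.016, 1.0, -0.0, 0.0]
contact_force: [-0.4, -0.8, 4.4]
opening: 0.689
finger_force: 32.9
```

Request:
move_arm(plan=[{"x":0,"y":0,"z":-0.02,"yaw":0,"fingers":1},{"x":0,"y":0,"z":-0.06,"yaw":0,"fingers":1},{"x":0,"y":0,"z":-0.08,"yaw":0,"fingers":1},{"x":0,"y":0,"z":-0.08,"yaw":0,"fingers":1}])

```text
time: 20.25
eef_pos: [0.6172, -0.0685, 0.1156]
tcp_rot: [0.016, 1.0, -0.001, 0.003]
contact_force: [0.5, -0.3, -0.9]
opening: 0.688
finger_force: 32.9
```

```bash
python3 -c "
from h import *
st();to(.60,-.185,.06,90)"
```

```text
20.25 [ 0.6172 -0.0685  0.1156] [ 0.47 -0.25 -0.87] op 0.688 ff 32.9
shift [ 0.0137 -0.1169  0.0557] yaw -0.0327 closing now 88.13 q6 -1.81
```

Request:
move_arm(plan=[{"x":0.014,"y":-0.117,"z":0,"yaw":-0.033,"fingers":1},{"x":0.014,"y":-0.117,"z":0,"yaw":-0.033,"fingers":1},{"x":0.014,"y":-0.117,"z":0,"yaw":-0.033,"fingers":1},{"x":0.014,"y":-0.117,"z":0.03,"yaw":-0.033,"fingers":1},{"x":0.014,"y":-0.117,"z":0.05,"yaw":-0.033,"fingers":1}])

```text
time: 20.75
eef_pos: [0.5955, -0.1847, 0.059]
tcp_rot: [0.001, 1.0, 0.001, -0.002]
contact_force: [-0.2, 0.1, -1.6]
opening: 0.692
finger_force: 33.0
```

Request:
move_arm(plan=[{"x":0,"y":0,"z":0.02,"yaw":0,"fingers":1},{"x":0,"y":0,"z":0.03,"yaw":0,"fingers":1},{"x":0,"y":0,"z":0.038,"yaw":0,"fingers":1},{"x":0,"y":0,"z":0.041,"yaw":0,"fingers":1}])

```text
time: 21.15
eef_pos: [0.5966, -0.184, 0.02]
tcp_rot: [-0.0, 1.0, 0.0, -0.001]
contact_force: [0.2, 0.1, -0.6]
opening: 0.69
finger_force: 33.0
```

Request:
move_arm(plan=[{"x":0,"y":0,"z":0.003,"yaw":0,"fingers":1},{"x":0,"y":0,"z":0.006,"yaw":0,"fingers":1}])

```text
time: 21.35
eef_pos: [0.598, -0.1848, 0.0161]
tcp_rot: [-0.0, 1.0, -0.0, 0.001]
contact_force: [-1.0, 0.3, -1.4]
opening: 0.694
finger_force: 33.0
```

Request:
move_arm(plan=[{"x":0,"y":0,"z":0.002,"yaw":0,"fingers":1},{"x":0,"y":0,"z":0.004,"yaw":0,"fingers":1}])

```text
time: 21.55
eef_pos: [0.5979, -0.1848, 0.0121]
tcp_rot: [-0.0, 1.0, -0.0, 0.001]
contact_force: [0.1, 0.9, 5.2]
opening: 0.688
finger_force: 33.4
```

Request:
move_arm(plan=[{"x":0,"y":0,"z":0.0015,"yaw":0,"fingers":1},{"x":0,"y":0,"z":0.003,"yaw":0,"fingers":1}])

```text
time: 21.75
eef_pos: [0.5991, -0.1849, 0.011]
tcp_rot: [0.0, 1.0, -0.0, 0.002]
contact_force: [0.1, 2.5, 8.1]
opening: 0.688
finger_force: 33.8
```

Request:
move_arm(plan=[{"x":0,"y":0,"z":0.001,"yaw":0,"fingers":1},{"x":0,"y":0,"z":0.002,"yaw":0,"fingers":1}])

```text
time: 21.95
eef_pos: [0.6002, -0.185, 0.0097]
tcp_rot: [0.0, 1.0, -0.001, 0.003]
contact_force: [2.3, 4.0, 8.1]
opening: 0.693
finger_force: 34.0
```

Request:
move_arm(plan=[{"x":0,"y":0,"z":0.0015,"yaw":0,"fingers":1},{"x":0,"y":0,"z":0.003,"yaw":0,"fingers":1}])

```text
time: 22.15
eef_pos: [0.6017, -0.1852, 0.0076]
tcp_rot: [0.001, 1.0, -0.001, 0.005]
contact_force: [4.4, 3.9, 10.6]
opening: 0.692
finger_force: 34.5
```

Request:
move_arm(plan=[{"x":0,"y":0,"z":0.001,"yaw":0,"fingers":1},{"x":0,"y":0,"z":0.002,"yaw":0,"fingers":1}])

```text
time: 22.35
eef_pos: [0.6025, -0.1854, 0.0062]
tcp_rot: [0.001, 1.0, -0.001, 0.006]
contact_force: [5.5, 3.0, 10.9]
opening: 0.689
finger_force: 34.8
```

Request:
move_arm(plan=[{"x":0,"y":0,"z":0.001,"yaw":0,"fingers":1},{"x":0,"y":0,"z":0.001,"yaw":0,"fingers":1}])

```text
time: 22.55
eef_pos: [0.6029, -0.1856, 0.0054]
tcp_rot: [0.001, 1.0, -0.002, 0.006]
contact_force: [6.0, 3.5, 9.8]
opening: 0.691
finger_force: 34.9
```

Request:
move_arm(plan=[{"x":0,"y":0,"z":0.001,"yaw":0,"fingers":1},{"x":0,"y":0,"z":0.002,"yaw":0,"fingers":1}])

```text
time: 22.75
eef_pos: [0.6035, -0.1859, 0.0038]
tcp_rot: [0.001, 1.0, -0.002, 0.007]
contact_force: [5.7, 3.2, 10.3]
opening: 0.685
finger_force: 35.3
```

Request:
move_arm(plan=[{"x":0,"y":0,"z":0.001,"yaw":0,"fingers":1},{"x":0,"y":0,"z":0.002,"yaw":0,"fingers":1}])

```text
time: 22.95
eef_pos: [0.6038, -0.1862, 0.0021]
tcp_rot: [0.0, 1.0, -0.002, 0.008]
contact_force: [6.9, 3.3, 11.3]
opening: 0.691
finger_force: 35.8
```

```bash
python3 -c "
from h import *
st()
im=ctrl.read_camera('side')[150:250,240:373,::-1]
cv2.imwrite('pics/t2.png',cv2.resize(im,(798,600),interpolation=cv2.INTER_CUBIC))"
```

```text
22.95 [ 0.6038 -0.1862  0.0021] [ 6.87  3.33 11.3 ] op 0.691 ff 35.8
```

View pics/t2.png

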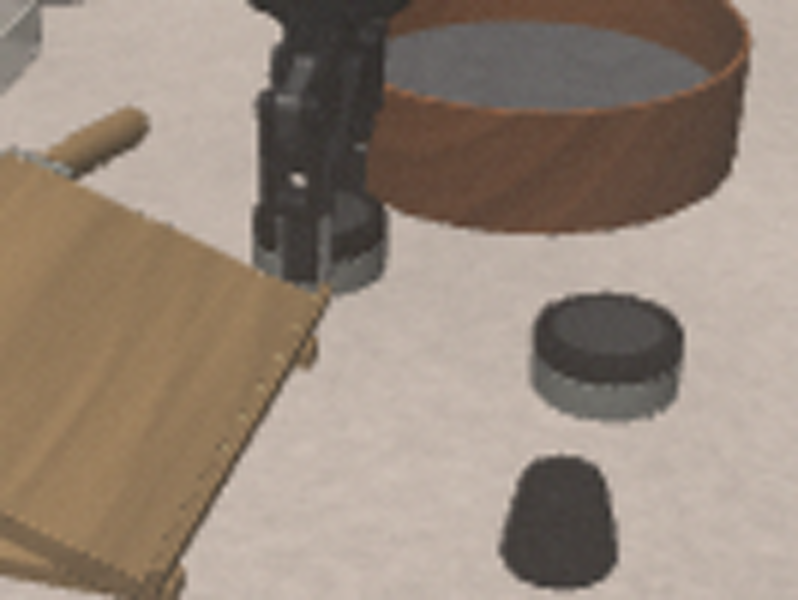

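The crop shows tin_a nearly level on the bench. Its lid seam goes from (255,240) to (385,250), so it needs a little more pressing.

Request:
move_arm(plan=[{"x":0,"y":0,"z":0.001,"yaw":0,"fingers":1},{"x":0,"y":0,"z":0.0015,"yaw":0,"fingers":1}])

```text
time: 23.2
eef_pos: [0.6039, -0.1861, 0.002]
tcp_rot: [0.0, 1.0, -0.002, 0.007]
contact_force: [3.1, 4.8, 19.7]
opening: 0.689
finger_force: 36.5
```

Request:
move_arm(plan=[{"x":0,"y":0,"z":0.001,"yaw":0,"fingers":1},{"x":0,"y":0,"z":0.0015,"yaw":0,"fingers":1}])

```text
time: 23.4
eef_pos: [0.6039, -0.1862, 0.0019]
tcp_rot: [0.0, 1.0, -0.002, 0.007]
contact_force: [-2.1, 5.8, 27.5]
opening: 0.691
finger_force: 37.2
```

Request:
move_arm(plan=[{"x":0,"y":0,"z":0.001,"yaw":0,"fingers":1},{"x":0,"y":0,"z":0.001,"yaw":0,"fingers":1}])

```text
time: 23.6
eef_pos: [0.6039, -0.1861, 0.0019]
tcp_rot: [0.0, 1.0, -0.002, 0.006]
contact_force: [-2.9, 6.3, 29.4]
opening: 0.693
finger_force: 37.5
```

Request:
move_arm(plan=[{"x":0,"y":0,"z":-0.003,"yaw":0,"fingers":0.25},{"x":0,"y":0,"z":-0.006,"yaw":0,"fingers":0.2},{"x":0,"y":0,"z":-0.006,"yaw":0,"fingers":0.2},{"x":0,"y":0,"z":-0.006,"yaw":0,"fingers":0.2}], force=40)

```text
time: 24.0
eef_pos: [0.6009, -0.1826, 0.0011]
tcp_rot: [-0.001, 1.0, 0.0, 0.004]
contact_force: [5.5, 10.9, 5.0]
opening: 0.8
finger_force: 0.0
```

Request:
move_arm(plan=[{"x":0,"y":0,"z":0,"yaw":0,"fingers":0.35},{"x":0,"y":0,"z":0,"yaw":0,"fingers":1},{"x":0,"y":0,"z":0,"yaw":0,"fingers":1},{"x":0,"y":0,"z":0,"yaw":0,"fingers":1}])

```text
time: 24.4
eef_pos: [0.5996, -0.1845, 0.0007]
tcp_rot: [0.0, 1.0, -0.0, 0.003]
contact_force: [2.4, 4.7, 5.9]
opening: 0.688
finger_force: 43.3
```

Request:
move_arm(plan=[{"x":0,"y":0,"z":-0.02,"yaw":0,"fingers":1},{"x":0,"y":0,"z":-0.06,"yaw":0,"fingers":1},{"x":0,"y":0,"z":-0.1,"yaw":0,"fingers":1},{"x":0,"y":0,"z":-0.11,"yaw":0,"fingers":1}])

```text
time: 24.8
eef_pos: [0.6, -0.1862, 0.1139]
tcp_rot: [-0.0, 1.0, -0.002, 0.004]
contact_force: [0.7, -0.7, -0.7]
opening: 0.687
finger_force: 43.6
```

```bash
python3 -c "
from h import *
st();to(.5356+.038,-.3334,.11,90)"
```

```text
24.8 [ 0.6    -0.1862  0.1139] [ 0.72 -0.68 -0.7 ] op 0.687 ff 43.6
shift [ 0.0264 -0.1472  0.0044] yaw 0.0 closing now 90.0 q6 -2.03
```

Request:
move_arm(plan=[{"x":0.026,"y":-0.147,"z":0,"yaw":0,"fingers":1},{"x":0.026,"y":-0.147,"z":0,"yaw":0,"fingers":1},{"x":0.026,"y":-0.147,"z":0,"yaw":0,"fingers":1},{"x":0.026,"y":-0.147,"z":0,"yaw":0,"fingers":1},{"x":0.026,"y":-0.147,"z":0,"yaw":0,"fingers":1}])

```text
time: 25.3
eef_pos: [0.5699, -0.3324, 0.1067]
tcp_rot: [0.001, 1.0, 0.001, -0.001]
contact_force: [0.4, -0.3, -1.6]
opening: 0.688
finger_force: 43.7
```

```bash
python3 -c "
from h import *
st();to(.5356+.038,-.3334,.05,90)
im=ctrl.read_camera('side')[110:210,270:403,::-1]
cv2.imwrite('pics/t3.png',cv2.resize(im,(798,600),interpolation=cv2.INTER_CUBIC))"
```

```text
25.3 [ 0.5699 -0.3324  0.1067] [ 0.41 -0.33 -1.56] op 0.688 ff 43.7
shift [-0.0038 -0.001   0.0567] yaw -0.0027 closing now 89.84 q6 -2.25
```

View pics/t3.png

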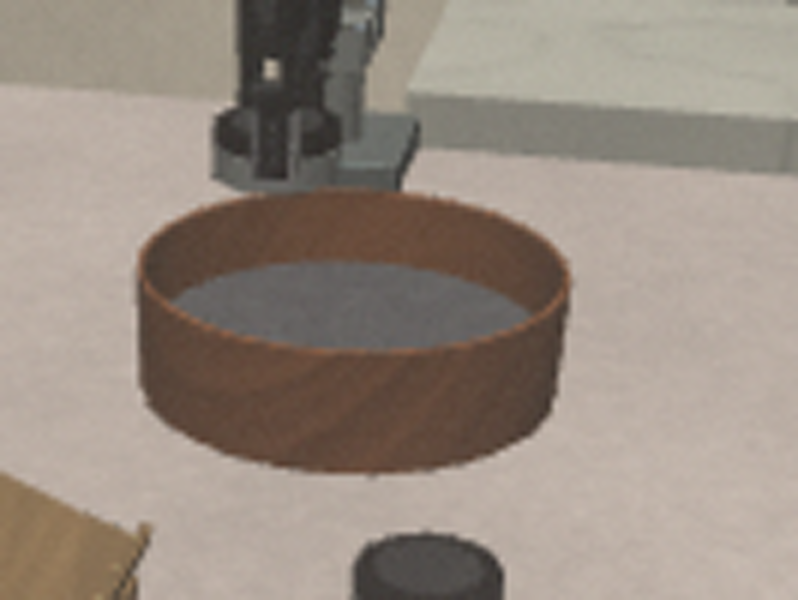

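The crop shows tin_a held level above the dish: seam at about row 150 on both sides, underside at row 188. I'll lower it slowly.

Request:
move_arm(plan=[{"x":-0.004,"y":-0.001,"z":0.03,"yaw":0,"fingers":1},{"x":-0.004,"y":-0.001,"z":0.048,"yaw":0,"fingers":1},{"x":-0.004,"y":-0.001,"z":0.055,"yaw":0,"fingers":1},{"x":-0.004,"y":-0.001,"z":0.059,"yaw":0,"fingers":1},{"x":-0.004,"y":-0.001,"z":0.061,"yaw":0,"fingers":1}])

```text
time: 25.85
eef_pos: [0.5754, -0.3321, 0.0472]
tcp_rot: [-0.0, 1.0, 0.0, -0.0]
contact_force: [-0.9, 0.4, -1.3]
opening: 0.69
finger_force: 43.8
```

Request:
move_arm(plan=[{"x":0,"y":0,"z":0.0015,"yaw":0,"fingers":1},{"x":0,"y":0,"z":0.003,"yaw":0,"fingers":1}])

```text
time: 26.05
eef_pos: [0.5758, -0.333, 0.0454]
tcp_rot: [-0.0, 1.0, -0.001, 0.001]
contact_force: [0.4, -0.2, -1.1]
opening: 0.693
finger_force: 43.8
```

Request:
move_arm(plan=[{"x":0,"y":0,"z":0.0015,"yaw":0,"fingers":1},{"x":0,"y":0,"z":0.003,"yaw":0,"fingers":1}])

```text
time: 26.25
eef_pos: [0.5754, -0.3328, 0.0417]
tcp_rot: [-0.0, 1.0, -0.0, 0.0]
contact_force: [-0.4, 0.3, -0.6]
opening: 0.691
finger_force: 43.8
```

Request:
move_arm(plan=[{"x":0,"y":0,"z":0.0015,"yaw":0,"fingers":1},{"x":0,"y":0,"z":0.003,"yaw":0,"fingers":1}])

```text
time: 26.45
eef_pos: [0.5752, -0.3326, 0.0383]
tcp_rot: [-0.0, 1.0, -0.0, 0.0]
contact_force: [0.3, 0.3, -1.1]
opening: 0.688
finger_force: 43.8
```

Request:
move_arm(plan=[{"x":0,"y":0,"z":0.0015,"yaw":0,"fingers":1},{"x":0,"y":0,"z":0.003,"yaw":0,"fingers":1}])

```text
time: 26.65
eef_pos: [0.5752, -0.3326, 0.0351]
tcp_rot: [-0.0, 1.0, 0.0, -0.0]
contact_force: [0.9, -0.3, -1.2]
opening: 0.686
finger_force: 43.8
```

Request:
move_arm(plan=[{"x":0,"y":0,"z":0.0015,"yaw":0,"fingers":1},{"x":0,"y":0,"z":0.0025,"yaw":0,"fingers":1}])

```text
time: 26.85
eef_pos: [0.5752, -0.3325, 0.0326]
tcp_rot: [-0.0, 1.0, 0.0, -0.0]
contact_force: [0.6, -0.6, -1.4]
opening: 0.686
finger_force: 43.8
```

Request:
move_arm(plan=[{"x":0,"y":0,"z":0.001,"yaw":0,"fingers":1},{"x":0,"y":0,"z":0.002,"yaw":0,"fingers":1}])

```text
time: 27.05
eef_pos: [0.5753, -0.3326, 0.0308]
tcp_rot: [-0.0, 1.0, -0.0, 0.0]
contact_force: [0.1, 0.1, -0.7]
opening: 0.685
finger_force: 43.8
```

Request:
move_arm(plan=[{"x":0,"y":0,"z":0.001,"yaw":0,"fingers":1},{"x":0,"y":0,"z":0.002,"yaw":0,"fingers":1}])

```text
time: 27.25
eef_pos: [0.5752, -0.3326, 0.0288]
tcp_rot: [-0.0, 1.0, -0.0, 0.0]
contact_force: [-0.2, 0.7, -0.8]
opening: 0.688
finger_force: 43.8
```

Request:
move_arm(plan=[{"x":0,"y":0,"z":0.001,"yaw":0,"fingers":1},{"x":0,"y":0,"z":0.002,"yaw":0,"fingers":1}])

```text
time: 27.45
eef_pos: [0.5752, -0.3326, 0.0268]
tcp_rot: [-0.0, 1.0, -0.0, 0.0]
contact_force: [-0.0, 0.5, -1.1]
opening: 0.69
finger_force: 43.8
```

Request:
move_arm(plan=[{"x":0,"y":0,"z":0.001,"yaw":0,"fingers":1},{"x":0,"y":0,"z":0.002,"yaw":0,"fingers":1}])

```text
time: 27.65
eef_pos: [0.5752, -0.3326, 0.0248]
tcp_rot: [-0.0, 1.0, -0.0, 0.0]
contact_force: [-0.2, 0.3, -0.2]
opening: 0.688
finger_force: 43.8
```

Request:
move_arm(plan=[{"x":0,"y":0,"z":0.001,"yaw":0,"fingers":1},{"x":0,"y":0,"z":0.002,"yaw":0,"fingers":1}])

```text
time: 27.85
eef_pos: [0.5753, -0.3326, 0.0233]
tcp_rot: [-0.0, 1.0, 0.0, -0.0]
contact_force: [-1.3, 1.2, 3.4]
opening: 0.688
finger_force: 44.1
```

Request:
move_arm(plan=[{"x":0,"y":0,"z":0.001,"yaw":0,"fingers":1},{"x":0,"y":0,"z":0.002,"yaw":0,"fingers":1}])

```text
time: 28.05
eef_pos: [0.5753, -0.3327, 0.0218]
tcp_rot: [-0.0, 1.0, 0.0, -0.0]
contact_force: [-3.0, 2.1, 6.9]
opening: 0.687
finger_force: 44.5
```

Request:
move_arm(plan=[{"x":0,"y":0,"z":0.001,"yaw":0,"fingers":1},{"x":0,"y":0,"z":0.0015,"yaw":0,"fingers":1}])

```text
time: 28.25
eef_pos: [0.5754, -0.3327, 0.021]
tcp_rot: [-0.0, 1.0, 0.0, -0.0]
contact_force: [-4.2, 3.2, 9.4]
opening: 0.687
finger_force: 44.7
```

Request:
move_arm(plan=[{"x":0,"y":0,"z":0,"yaw":0,"fingers":0.27},{"x":0,"y":0,"z":0,"yaw":0,"fingers":0.2},{"x":0,"y":0,"z":0,"yaw":0,"fingers":0.18},{"x":0,"y":0,"z":-0.01,"yaw":0,"fingers":0.18},{"x":0,"y":0,"z":-0.03,"yaw":0,"fingers":0.18}])

```text
time: 28.75
eef_pos: [0.5739, -0.3316, 0.0477]
tcp_rot: [-0.0, 1.0, 0.001, -0.002]
contact_force: [0.5, 0.3, 0.8]
opening: 0.824
finger_force: 0.0
```

Request:
move_arm(plan=[{"x":0,"y":0,"z":-0.05,"yaw":0,"fingers":0.18},{"x":0,"y":0,"z":-0.09,"yaw":0,"fingers":0},{"x":0,"y":0,"z":-0.1,"yaw":0,"fingers":0}])

```text
time: 29.05
eef_pos: [0.5781, -0.3348, 0.1571]
tcp_rot: [-0.0, 1.0, -0.004, 0.005]
contact_force: [1.6, 0.5, 0.2]
opening: 0.999
finger_force: 0.0
```

```bash
python3 -c "
from h import *
st();to(.4665,-.113,.09,90)
im=ctrl.read_camera('top')
np.save('pics/top_t',im)"
```

```text
29.05 [ 0.5781 -0.3348  0.1571] [1.56 0.47 0.18] op 0.999 ff 0.0
shift [0.1122 0.2223 0.0644] yaw 0.0003 closing now 90.02 q6 -2.25
```

Request:
move_arm(plan=[{"x":0.11,"y":0.222,"z":0.01,"yaw":0,"fingers":0},{"x":0.11,"y":0.222,"z":0.01,"yaw":0,"fingers":0},{"x":0.11,"y":0.222,"z":0.01,"yaw":0,"fingers":0},{"x":0.11,"y":0.222,"z":0.01,"yaw":0,"fingers":0},{"x":0.11,"y":0.222,"z":0.01,"yaw":0,"fingers":0}])

```text
time: 29.6
eef_pos: [0.4629, -0.1085, 0.1375]
tcp_rot: [0.0, 1.0, 0.001, -0.001]
contact_force: [0.6, 0.5, 0.4]
opening: 1.001
finger_force: 0.0
```

Request:
move_arm(plan=[{"x":0,"y":0,"z":0.03,"yaw":0,"fingers":0},{"x":0,"y":0,"z":0.06,"yaw":0,"fingers":0},{"x":0,"y":0,"z":0.06,"yaw":0,"fingers":0}])

```text
time: 29.9
eef_pos: [0.4609, -0.1082, 0.0744]
tcp_rot: [-0.0, 1.0, 0.002, -0.005]
contact_force: [-0.3, 0.1, -0.6]
opening: 0.997
finger_force: 0.0
```

```bash
python3 -c "
from h import *
st();to(.4665,-.113,.007,90)"
```

```text
29.9 [ 0.4609 -0.1082  0.0744] [-0.31  0.1  -0.59] op 0.997 ff 0.0
shift [-0.0063 -0.0051  0.0673] yaw 0.0008 closing now 90.05 q6 -2.02
```

Request:
move_arm(plan=[{"x":-0.004,"y":-0.005,"z":0.02,"yaw":0,"fingers":0},{"x":-0.004,"y":-0.005,"z":0.035,"yaw":0,"fingers":0},{"x":-0.004,"y":-0.005,"z":0.045,"yaw":0,"fingers":0},{"x":-0.004,"y":-0.005,"z":0.055,"yaw":0,"fingers":0},{"x":-0.004,"y":-0.005,"z":0.064,"yaw":0,"fingers":0}])

```text
time: 30.4
eef_pos: [0.4694, -0.1158, 0.0151]
tcp_rot: [0.0, 1.0, -0.0, 0.0]
contact_force: [0.2, 1.0, 0.4]
opening: 1.002
finger_force: 0.0
```

Request:
move_arm(plan=[{"x":0,"y":0,"z":0,"yaw":0,"fingers":0.15},{"x":0,"y":0,"z":0,"yaw":0,"fingers":0.25},{"x":0,"y":0,"z":0,"yaw":0,"fingers":0.4},{"x":0,"y":0,"z":0,"yaw":0,"fingers":1},{"x":0,"y":0,"z":0,"yaw":0,"fingers":1}], force=40)

```text
time: 30.9
eef_pos: [0.47, -0.1159, 0.0163]
tcp_rot: [-0.0, 1.0, -0.0, 0.001]
contact_force: [-1.1, 1.2, 4.5]
opening: 0.675
finger_force: 43.0
```

```bash
python3 -c "
from h import *
st()"
```

```text
30.9 [ 0.47   -0.1159  0.0163] [-1.09  1.25  4.54] op 0.675 ff 43.0
```

Request:
move_arm(plan=[{"x":0,"y":0,"z":-0.02,"yaw":0,"fingers":1},{"x":0,"y":0,"z":-0.06,"yaw":0,"fingers":1},{"x":0,"y":0,"z":-0.1,"yaw":0,"fingers":1},{"x":0,"y":0,"z":-0.11,"yaw":0,"fingers":1}])

```text
time: 31.3
eef_pos: [0.4718, -0.1168, 0.13]
tcp_rot: [-0.0, 1.0, -0.002, 0.004]
contact_force: [-0.1, 0.3, -0.2]
opening: 0.677
finger_force: 43.2
```

Request:
move_arm(plan=[{"x":-0.025,"y":-0.215,"z":0,"yaw":0,"fingers":1},{"x":-0.025,"y":-0.215,"z":0,"yaw":0,"fingers":1},{"x":-0.025,"y":-0.215,"z":0,"yaw":0,"fingers":1},{"x":-0.025,"y":-0.215,"z":0,"yaw":0,"fingers":1},{"x":-0.025,"y":-0.215,"z":0,"yaw":0,"fingers":1}])

```text
time: 31.8
eef_pos: [0.4938, -0.3348, 0.1243]
tcp_rot: [0.002, 1.0, -0.001, -0.0]
contact_force: [0.4, 1.4, -1.0]
opening: 0.675
finger_force: 43.2
```

```bash
python3 -c "
from h import *
st();to(.497,-.3334,.05,90)"
```

```text
31.8 [ 0.4938 -0.3348  0.1243] [ 0.44  1.39 -1.03] op 0.675 ff 43.2
shift [-0.0032  0.0015  0.0743] yaw -0.0032 closing now 89.82 q6 -2.33
```

Request:
move_arm(plan=[{"x":-0.002,"y":0.001,"z":0.03,"yaw":0,"fingers":1},{"x":-0.002,"y":0.001,"z":0.05,"yaw":0,"fingers":1},{"x":-0.002,"y":0.001,"z":0.062,"yaw":0,"fingers":1},{"x":-0.002,"y":0.001,"z":0.068,"yaw":0,"fingers":1},{"x":-0.002,"y":0.001,"z":0.07,"yaw":0,"fingers":1}])

```text
time: 32.3
eef_pos: [0.496, -0.3289, 0.0545]
tcp_rot: [-0.0, 1.0, 0.0, -0.0]
contact_force: [0.3, 0.0, -1.4]
opening: 0.675
finger_force: 43.2
```

Request:
move_arm(plan=[{"x":0,"y":0,"z":0.0015,"yaw":0,"fingers":1},{"x":0,"y":0,"z":0.003,"yaw":0,"fingers":1}])

```text
time: 32.5
eef_pos: [0.4969, -0.33, 0.0535]
tcp_rot: [-0.0, 1.0, -0.001, 0.001]
contact_force: [-0.7, 0.3, -0.0]
opening: 0.672
finger_force: 43.2
```

Request:
move_arm(plan=[{"x":0,"y":0,"z":0.0015,"yaw":0,"fingers":1},{"x":0,"y":0,"z":0.003,"yaw":0,"fingers":1}])

```text
time: 32.7
eef_pos: [0.4966, -0.3299, 0.0499]
tcp_rot: [-0.0, 1.0, -0.0, 0.0]
contact_force: [-0.2, -0.2, -1.6]
opening: 0.671
finger_force: 43.2
```

Request:
move_arm(plan=[{"x":0,"y":0,"z":0.001,"yaw":0,"fingers":1},{"x":0,"y":0,"z":0.002,"yaw":0,"fingers":1}])

```text
time: 32.9
eef_pos: [0.4963, -0.3296, 0.0474]
tcp_rot: [-0.0, 1.0, -0.0, 0.0]
contact_force: [-0.3, -0.3, -1.2]
opening: 0.674
finger_force: 43.2
```

Request:
move_arm(plan=[{"x":0,"y":0,"z":0.0015,"yaw":0,"fingers":1},{"x":0,"y":0,"z":0.003,"yaw":0,"fingers":1}])

```text
time: 33.1
eef_pos: [0.4962, -0.3296, 0.0442]
tcp_rot: [-0.0, 1.0, -0.0, 0.0]
contact_force: [-0.1, -0.2, -0.4]
opening: 0.674
finger_force: 43.2
```

Request:
move_arm(plan=[{"x":0,"y":0,"z":0.001,"yaw":0,"fingers":1},{"x":0,"y":0,"z":0.002,"yaw":0,"fingers":1}])

```text
time: 33.3
eef_pos: [0.4962, -0.3296, 0.0422]
tcp_rot: [-0.0, 1.0, 0.0, -0.0]
contact_force: [-0.4, -0.8, -1.0]
opening: 0.674
finger_force: 43.2
```

Request:
move_arm(plan=[{"x":0,"y":0,"z":0.001,"yaw":0,"fingers":1},{"x":0,"y":0,"z":0.002,"yaw":0,"fingers":1}])

```text
time: 33.5
eef_pos: [0.4962, -0.3296, 0.0402]
tcp_rot: [-0.0, 1.0, -0.0, -0.0]
contact_force: [-1.1, -0.3, -0.8]
opening: 0.676
finger_force: 43.2
```

Request:
move_arm(plan=[{"x":0,"y":0,"z":0.001,"yaw":0,"fingers":1},{"x":0,"y":0,"z":0.0015,"yaw":0,"fingers":1}])

```text
time: 33.7
eef_pos: [0.4962, -0.3296, 0.039]
tcp_rot: [-0.0, 1.0, 0.0, -0.0]
contact_force: [-1.2, -0.2, 2.0]
opening: 0.674
finger_force: 43.4
```

Request:
move_arm(plan=[{"x":0,"y":0,"z":0.001,"yaw":0,"fingers":1},{"x":0,"y":0,"z":0.0015,"yaw":0,"fingers":1}])

```text
time: 33.9
eef_pos: [0.4962, -0.3297, 0.0379]
tcp_rot: [-0.0, 1.0, 0.0, -0.0]
contact_force: [-2.1, 1.1, 4.1]
opening: 0.672
finger_force: 43.7
```

Request:
move_arm(plan=[{"x":0,"y":0,"z":0.001,"yaw":0,"fingers":1},{"x":0,"y":0,"z":0.0015,"yaw":0,"fingers":1}])

```text
time: 34.1
eef_pos: [0.4962, -0.3297, 0.0368]
tcp_rot: [-0.0, 1.0, 0.0, -0.0]
contact_force: [-3.1, 1.9, 8.6]
opening: 0.673
finger_force: 44.1
```

Request:
move_arm(plan=[{"x":0,"y":0,"z":0,"yaw":0,"fingers":0.28},{"x":0,"y":0,"z":0,"yaw":0,"fingers":0.2},{"x":0,"y":0,"z":0,"yaw":0,"fingers":0.18},{"x":0,"y":0,"z":-0.01,"yaw":0,"fingers":0.18},{"x":0,"y":0,"z":-0.03,"yaw":0,"fingers":0.18}])

```text
time: 34.6
eef_pos: [0.4951, -0.3286, 0.0645]
tcp_rot: [-0.0, 1.0, 0.001, -0.001]
contact_force: [-0.6, -0.1, -0.0]
opening: 0.82
finger_force: 0.0
```

Request:
move_arm(plan=[{"x":0,"y":0,"z":-0.05,"yaw":0,"fingers":0.18},{"x":0,"y":0,"z":-0.09,"yaw":0,"fingers":0.18},{"x":0,"y":0,"z":-0.12,"yaw":0,"fingers":0.18},{"x":0,"y":0,"z":-0.12,"yaw":0,"fingers":0.18}])

```text
time: 35.0
eef_pos: [0.4989, -0.332, 0.1932]
tcp_rot: [-0.0, 1.0, -0.004, 0.005]
contact_force: [0.7, 0.2, 0.1]
opening: 0.822
finger_force: 0.0
```

Request:
move_arm(plan=[{"x":-0.02,"y":0.24,"z":0,"yaw":0,"fingers":0.18},{"x":-0.02,"y":0.24,"z":0,"yaw":0,"fingers":0.18},{"x":-0.02,"y":0.24,"z":0,"yaw":0,"fingers":0.18},{"x":-0.02,"y":0.24,"z":0,"yaw":0,"fingers":0.18},{"x":-0.02,"y":0.24,"z":0,"yaw":0,"fingers":0.18}])

```text
time: 35.5
eef_pos: [0.5155, -0.087, 0.1852]
tcp_rot: [-0.0, 1.0, 0.0, -0.0]
contact_force: [1.0, 0.0, 0.9]
opening: 0.82
finger_force: 0.0
```

```bash
python3 -c "
from h import *
st()
t=ctrl.read_camera('top')[120:310,:,::-1]; s=ctrl.read_camera('side')[130:420,:,::-1]
a=cv2.resize(t,(800,271),interpolation=cv2.INTER_CUBIC); b=cv2.resize(s,(635,329),interpolation=cv2.INTER_CUBIC)
b=cv2.copyMakeBorder(b,0,0,0,165,cv2.BORDER_CONSTANT)
cv2.imwrite('pics/end.png',np.vstack([a,b]))"
```

```text
35.5 [ 0.5155 -0.087   0.1852] [1.04 0.04 0.9 ] op 0.82 ff 0.0
```

View pics/end.png

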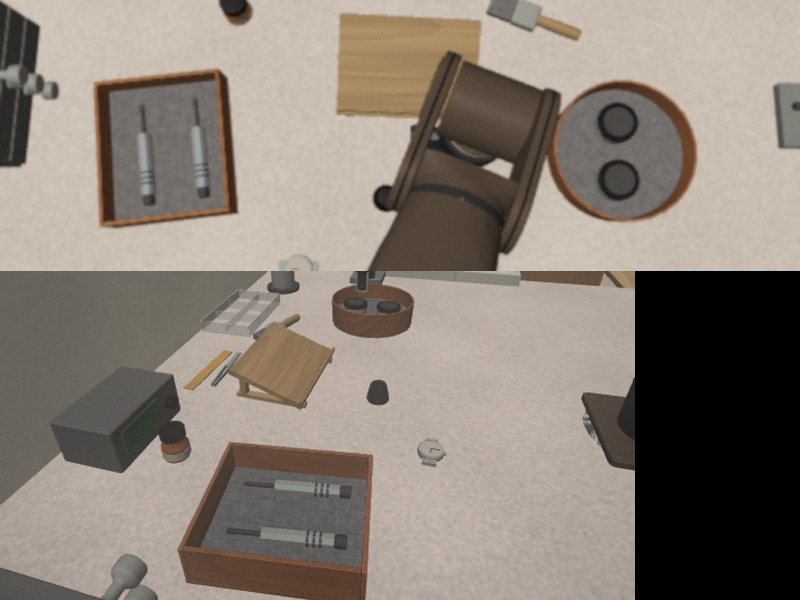

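The last picture shows both drivers flat in the tray, at (147,165) and (200,150). Both tins lie flat side by side in the dish, at (618,122) and (618,180), and the bystanders have not moved. I'm handing the job in.

```bash
python3 -c "
from plant import ctrl
print(ctrl.sign_off())"
```

```text
the job is handed in; nothing more can be done
None
```

Handed in at about 35.6 s: the last picture showed both screwdrivers flat in the tray, both tins lid up side by side in the dish, and the bystanders in place; the sign-off gave no verdict.

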